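Probe the depth of a carved recess through a guide block

ROBOT

A 7-joint arm with a two-finger parallel gripper is mounted at the origin on the work surface. World frame = base frame: x ahead of the robot, y to its left, z up, the work surface at z = 0. Lengths are in m, angles in rad, forces in N, time in s.
With the tool pointing down it reaches from about 0.4 to 0.85 m from the base axis. Payload 4.5 kg.
Tool frame: the origin (TCP) lies midway between the tips of the shut fingers; the grasp point (between the pads) lies r.grip_point_offset behind it (r.grip_point_offset is the distance from the TCP to the grasp point, in m); z points along the fingers, y is the line along which they close (so a half turn about z gives the same grasp; the last joint's range is limited). The gripper opens to 88 mm and grips with 3 to 60 N. Pads are 18 mm wide; open, the fingers measure 123 mm over their backs; the gripper's body (75 mm by 187 mm) begins 45 mm behind the grasp point.
Start: joints at [1.165, 0.689, -0.195, 1.565, 0.157, 0.902, -0.215], TCP at [0.266, -0.566, 0.206] pointing down, gripper open.
Joint ranges: [-3.01, 3.01], [-0.46, 2.08], [-1.47, 1.51], [0.13, 2.56], [-1, 4.14], [0.04, 2.09], [-2.66, 2.66]. Speed limits (rad/s): [2.57, 2.57, 3.14, 3.14, 3.14, 3.14, 3.14].

INTERFACE

Orientations are given as a unit quaternion [x, y, z, w].
In Python, from plant import r gives the robot as it stands.
- The arm moves only by the shell command python3 -m jog 'ROWS' [FORCE]. ROWS is JSON, a list of rows, each an object of numbers: "wx", "wy", "wz": the turn, a rotation vector about the world's x, y, z as a fraction of full scale; "dx", "dy", "dz": the shift along the world's x, y, z as a fraction of full scale; "hand": the closure, from 0 (fully open) to 1 (shut). In form: [{"wx": .., "wy": .., "wz": .., "dx": .., "dy": .., "dz": .., "hand": ..}, ...]. A call has 1 to 5 rows; each row shifts and turns the commanded pose from where the row before left it; what a row does not reach is not made up. Full scale, the value 1, is 0.25 m for a shift and 2 rad for a turn. A row lasts 1/12 s, in which the tool goes at most 41.7 mm and 7.16 degrees, less where a joint would pass 70% of its speed; a pose out of reach is approached as far as the arm can. A call with a number of a shift or a turn outside -1 to 1 is refused whole. A call with a gripper value outside its range is refused whole. The fingers move at their own pace and stop on an object; FORCE is the grip in N (left out, the last holds). Time passes only in rows, so rows that do not move let the fingers close. It gives the time, the measured TCP pose, the force, the opening and the grip force at its end, in the units of the state.
- r.get_state(): the state, without advancing time (a new reading comes with each control period).
- r.snapshot(name): name is "side" or "top"; returns the picture (420x560x3 uint8, red, green, blue); there is no depth.
- r.camera_info(name): a dict with "mtx" (3x3 intrinsics, pixels), "k1" (the pictures are not rectified: a ray, as slopes to the right and down, at radius r is drawn at 1 + k1 r^2 times it, then the intrinsics apply), "R" (3x3) and "t" (3): a world point X has camera coordinates R X + t. Camera axes: x right, y down, z forward; pixel columns grow to the right and rows downward; lengths in m; the calibration is good to about 2 mm. A picture is of the moment at which its call begins. camera_info takes no time and is no camera call.
- r.finish_job(): hands the job in; it is judged then, once.
Trained networks look in the newest picture that a camera, given by its name, has taken for a name from the list of things; names that differ only in an ending like _2 or _b are one class to them, and where a whole thing is asked for, a point or a joint stands for the part that bears it (a point fixed in the world has none). Each returns a list of dicts, best first, with "p" (0 to 1); they miss things now and then, are a little off and sometimes report something else, mostly with a low value. They report only what shows in the picture. A call takes as long as a camera call. They do not tell look-alikes from the thing itself.
- r.search_frame(camera, query): "bbox" ([left, top, right, bottom] in pixels, round what is visible of it).
- r.masks_of(camera, query): "region" (420x560 bool, what is visible of it) and "bbox" ([left, top, right, bottom] in pixels, round what is visible of it).
The state is a dict: "clock": time; "q": joint angles; "qd": joint speeds; "joint_torque": joint torques, N m; "tool_pos": TCP position; "eef_rot": TCP orientation; "contact_force": force on the tool from outside, world axes, zero at the start; "moment": the same for the moment, N m; "opening": opening from 0.0 (shut) to 1.0 (fully open); "finger_force": force on a finger pad.
Only numpy, scipy, OpenCV 4.12 (cv2) and the standard library are available. Lean on these libraries where they do the work, as an engineer would, in place of code of your own. Each camera call takes 0.05 s, during which the arm holds its last target. There are 200 camera calls.

TASK

Set the loose tabbed guide block flat into the steel nest on the carved panel, its tab in the nest's notch, and let go of it. Then take the probe rod from the tool rack by its grip and lower it upright through the guide's bore, without ever touching the guide or the panel with it, until the dark ring on the rod is level with the guide's top face; finish while still holding it there, centred in the bore and still. Leave the other tools and things where they are.

Things in the scene. Friction and masses are not known exactly. Their poses are not given: they have to be found in the camera images.
- guide: Loose aluminium guide block lying flat on the bench, 90 (x) by 50 (y) by 40 (z) mm, up to 0.54 kg. Origin: centre of the underside, z up. Its +x end has a tab 18 mm wide, 40 tall, sticking out 16 more. A vertical 22 mm bore goes right through, 20 mm off centre, away from the tab. Grip it across the 50 mm at mid-length, fingertips 13 mm or more above its underside to clear the nest's fences.
- bore_top (a point): Centre of the bore's mouth in the guide block's top face (moves with the block; same axes as the block).
- bore_low (a point): Centre of the bore at the guide block's underside (moves with the block).
- guide_tab (a point): Outer end of the guide block's tab, at the underside's level: 61 mm from the block's origin along its +x.
- nest (a point): Centre of the nest's floor (panel's top face, 45 mm above the bench), where the guide's origin must go. x points to the notch: the seated guide's x axis agrees with it. The nest is a pocket 96 (x) by 56 (y) mm between dark steel fences 8 mm thick and 8 high; the +x fence has a 24 mm notch for the tab. Play is 3 mm on each side.
- panel: Fixed carved wooden panel, 220 (x) by 180 (y) by 45 (z) mm, with rows of low relief; origin at the centre of its underside, axes as nest. In the nest's floor, at local x = -20, y = 0, is the recess to be probed: a round blind well 36 mm in diameter, 38 mm deep, directly below the seated guide's bore.
- probe: Probe, upright in one of the rack's holes, up to 0.13 kg: steel rod 10 mm in diameter, 110 long, under a plain cylindrical wooden grip 24 mm in diameter, 46 tall. The only plain cylindrical grip and the tallest tool. Origin at the flat lower tip, z up along the rod. In the rack the tip is 10 mm above the bench, 50 mm deep in a 12 mm hole: lift it straight up 55 mm or more.
- probe_grip (a point): Middle of the probe's wooden grip, 133 mm above its tip.
- probe_mark (a point): Middle of the thin dark ring around the probe rod, on its axis, 62 mm above its tip.
- probe_tip (a point): Centre of the probe rod's flat tip.
- rack: Fixed dark wooden tool rack, 70 (x) by 250 (y) by 60 (z) mm, three holes along its y axis, 85 mm apart; origin at the centre of its underside. It holds the probe, the gouge and the awl, in any order.
- gouge: Gouge standing in the rack, with a pear-shaped wooden handle, 32 mm at its widest, top 153 mm above the bench. Leave alone. Origin at its lower end.
- awl: Awl standing in the rack, with a ball handle 36 mm in diameter, top 126 mm above the bench. Leave alone. Origin at its lower end.
- type_block: Small carved wooden block, 60 x 45 x 25 mm, without bore or tab. Leave alone.
- whetstone: Grey whetstone, 55 x 170 x 30 mm. Leave alone.
- thread_cone: White thread cone, 72 mm in diameter, 155 mm tall. Leave alone.
- flask: Steel flask, 66 mm in diameter, 170 mm tall. Leave alone.
- brush: Brush lying on the bench, 160 mm long. Leave alone.
- mallet: Wooden mallet lying on the bench, 260 mm long, head 110 x 55 x 55 mm. Leave alone.
Mind the look-alikes: they are no part of the job. Several things look just like the guide: the one meant starts farthest to the robot's right.

How it is judged:
On the way, in this order (a step that is already met when the one before it is completed fails the run):
1. the guide block is seated flat in the nest, tab in the notch, and let go (z of guide in the frame of nest between -0.003 and 0.003 m and x of guide in the frame of nest between -0.006 and 0.006 m and y of guide in the frame of nest between -0.006 and 0.006 m and x of guide_tab in the frame of nest above 0.04 m and angle between guide's own z axis and vertical below 0.04 rad and contact force between the fingers and guide below 0.1 N and linear speed of guide below 0.02 m/s), for 0.2 s.
2. the probe is lifted out of the rack, upright (height (world z) of probe_tip above 0.065 m and angle between probe's own z axis and vertical below 0.25 rad and contact force between the fingers and probe above 1 N), for 0.1 s.
3. the probe's tip enters the bore from above (z of probe_tip in the frame of guide between 0.005 and 0.038 m and horizontal distance between probe_tip and bore_top below 0.007 m), for 0.05 s.
At the end, for the whole second after the job is handed in: Guide flat in the nest, within 6 mm and 0.04 rad, tab in the notch, let go. Probe held by the fingers alone, touching neither guide nor panel, still (10 mm/s), upright within 0.06 rad, ring within 7 mm of the guide's top level, tip and ring within 4 mm of the bore axis (z of guide in the frame of nest between -0.003 and 0.003 m and x of guide in the frame of nest between -0.006 and 0.006 m and y of guide in the frame of nest between -0.006 and 0.006 m and x of guide_tab in the frame of nest above 0.04 m and angle between guide's own z axis and vertical below 0.04 rad and contact force between the fingers and guide below 0.1 N and z of probe_mark in the frame of guide between 0.033 and 0.047 m and horizontal distance between probe_tip and bore_low below 0.004 m and horizontal distance between probe_mark and bore_top below 0.004 m and angle between probe's own z axis and vertical below 0.06 rad and linear speed of probe below 0.01 m/s and contact force between the fingers and probe above 1 N and contact force between probe and guide below 0.2 N and contact force between probe and panel below 0.2 N); the arm keeps its last pose, push and grip.
It fails at once if the probe touches the guide block (bore wall or top) (contact force between probe and guide above 0.5 N).
It fails at once if the probe touches the carved panel or its nest (contact force between probe and panel above 0.5 N).
It fails at once if another tool or thing is moved (20 mm, brush and mallet 30 mm) (distance of any of type_block, whetstone, thread_cone, flask, gouge, awl from where it was at the start of the episode above 0.02 m or distance of any of brush, mallet from where it was at the start of the episode above 0.03 m).
It also fails if it takes over 64 s, if anything falls off the work surface, if the arm or the gripper's body presses on something with over 40 N, if the wrist force passes 120 N, or if a joint passes its speed limit or range.

## Working session

There is one attempt and no reset: what is moved stays moved. The work goes in short steps, Python scripts to look and compute and a shell command to move; the robot and the scene stay as the last step left them, time stands still between calls to the robot, and variables do not carry over. Pictures are saved under pics/ and viewed, at most 10 in all, crops included, and the job is handed in when it is done.

```bash
ls; mkdir -p pics; python3 - <<'E'
from plant import r
import cv2,numpy as np
np.set_printoptions(precision=4,suppress=True)
for c in("top","side"):
    im=r.snapshot(c); cv2.imwrite(f"pics/{c}0.png",cv2.cvtColor(im,cv2.COLOR_RGB2BGR))
    print(c,r.camera_info(c))
    for q in("guide","nest","panel","probe","rack","bore_top","guide_tab","probe_grip"):
        try: print(q,[(np.round(d["bbox"],1).tolist(),round(d["p"],2)) for d in r.search_frame(c,q)])
        except Exception as e: print(q,e)
s=r.get_state();print(s,r.grip_point_offset)
E
```

```text
pics
top {'mtx': array([[438.3399,   0.    , 284.8848],
       [  0.    , 438.3399, 203.1309],
       [  0.    ,   0.    ,   1.    ]]), 'k1': -0.10616748789540514, 'R': array([[ 0.0148, -0.9999,  0.0022],
       [-0.9987, -0.0149, -0.0485],
       [ 0.0485, -0.0015, -0.9988]]), 't': array([-0.0199,  0.5293,  1.2499])}
guide [([146.8, 294.8, 185.7, 316.4], 0.91), ([261.8, 197.2, 294.8, 227.0], 0.74), ([217.7, 253.7, 256.0, 289.8], 0.73), ([96.1, 148.3, 115.1, 199.7], 0.35)]
nest [([395.3, 214.2, 406.5, 229.9], 0.67), ([144.5, 157.9, 217.9, 240.9], 0.56)]
panel [([99.3, 146.9, 114.7, 204.8], 0.63)]
probe [([368.6, 219.0, 381.6, 231.5], 0.52)]
rack []
bore_top [([147.4, 293.7, 187.7, 315.9], 0.96), ([261.5, 198.3, 293.2, 232.3], 0.81), ([218.0, 256.7, 253.5, 283.4], 0.68)]
guide_tab [([264.3, 200.2, 293.6, 230.1], 0.89), ([219.7, 254.6, 252.6, 288.1], 0.7), ([146.2, 292.9, 184.0, 318.3], 0.62)]
probe_grip [([366.7, 220.0, 382.1, 231.7], 0.44)]
side {'mtx': array([[489.2932,   0.    , 282.2366],
       [  0.    , 489.2932, 213.8874],
       [  0.    ,   0.    ,   1.    ]]), 'k1': -0.0931
[... 742 characters left out ...]
0], 0.93), ([209.5, 223.4, 223.5, 253.5], 0.67), ([204.6, 174.2, 283.5, 225.2], 0.29)]
probe_grip [([315.7, 243.3, 325.1, 267.1], 0.65), ([205.1, 176.9, 285.4, 225.1], 0.37)]
{'clock': 0.9, 'q': array([ 1.1648,  0.6891, -0.1946,  1.5653,  0.1573,  0.9025, -0.2151]), 'qd': array([-0.0015, -0.0015,  0.0013, -0.0002,  0.0012,  0.    ,  0.0016]), 'joint_torque': array([  0.0003, -52.7489,  -1.2665, -15.375 ,  -0.0518,  -0.0007,
         0.    ]), 'tool_pos': array([ 0.2661, -0.5655,  0.2059]), 'eef_rot': array([0.9759, 0.2181, 0.    , 0.    ]), 'contact_force': array([0.0248, 0.2733, 0.0922]), 'moment': array([-0.0227, -0.0382,  0.0622]), 'finger_force': 0.0, 'opening': 1.000655107397366} 0.0187
```

```bash
python3 - <<'E'
import cv2
im=cv2.imread("pics/top0.png"); cv2.imwrite("pics/top0b.png",cv2.resize(im[130:330,90:420],None,fx=2.4,fy=2.4,interpolation=cv2.INTER_CUBIC))
im=cv2.imread("pics/side0.png"); cv2.imwrite("pics/side0b.png",cv2.resize(im[130:350,130:400],None,fx=2.7,fy=2.7,interpolation=cv2.INTER_CUBIC))
E
```

```text
(no output)
```

View pics/top0b.png

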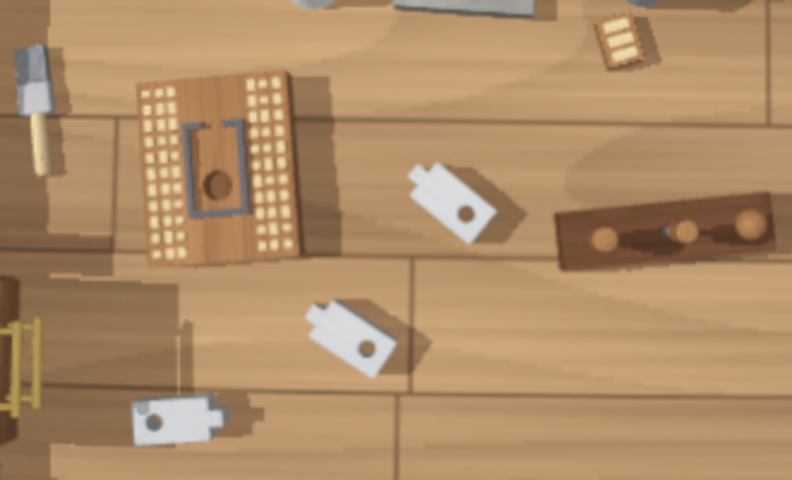

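View pics/side0b.png

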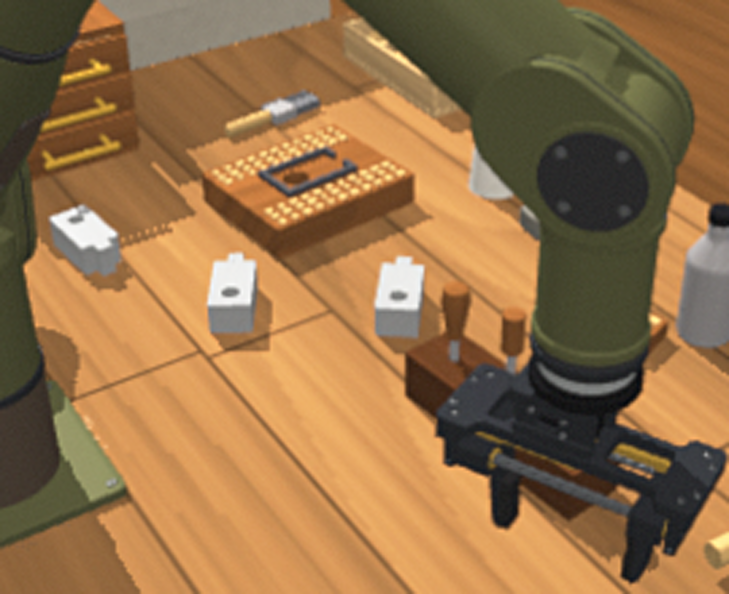

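```bash
cat > h.py <<'E'
from plant import r
import cv2,numpy as np
from scipy.optimize import minimize
np.set_printoptions(precision=4,suppress=True)
def proj(c,X):
    i=r.camera_info(c); p=np.atleast_2d(X)@i["R"].T+i["t"]; s=p[:,:2]/p[:,2:]
    s=s*(1+i["k1"]*(s**2).sum(1,keepdims=True)); return s@i["mtx"][:2,:2].T+i["mtx"][:2,2]
def ray(c,uv,z):
    i=r.camera_info(c); M=i["mtx"]
    s=cv2.undistortPoints(np.float64([[uv]]),M,np.float64([i["k1"],0,0,0])).ravel()
    d=i["R"].T@np.array([s[0],s[1],1]); o=-i["R"].T@i["t"]; return o+d*(z-o[2])/d[2]
def box(x0,x1,y0,y1,z0,z1): return np.array([[x,y,z] for x in(x0,x1) for y in(y0,y1) for z in(z0,z1)])
GUIDE=[box(-.045,.045,-.025,.025,0,.04),box(.045,.061,-.009,.009,0,.04)]
PANEL=[box(-.11,.11,-.09,.09,0,.045)]
FENCE=[box(-.056,.056,s*.028-(.008 if s<0 else 0),s*.028+(.008 if s>0 else 0),.045,.053) for s in(-1,1)]+\
 [box(-.056,-.048,-.036,.036,.045,.053)]+[box(.048,.056,*sorted((s*.012,s*.036)),.045,.053) for s in(-1,1)]
def place(P,v):
    c,s=np.cos(v[2]),np.sin(v[2]); z=v[3] if len(v)>3 else 0
    return P@np.array([[c,-s,0],[s,c,0],[0,0,1]]).T+[v[0],v[1],z]
def render(c,parts,v,roi,S=6):
    l,t,R,b=roi; m=np.zeros(((b-t)*S,(R-l)*S),np.uint8)
    for P in parts:
        q=(proj(c,place(P,v))+.5-[l,t])*S
        cv2.fillConvexPoly(m,cv2.convexHull(np.round(q*16).astype(np.int32)),255,shift=4)
    return cv2.resize(m,(R-l,b-t),interpolation=cv2.INTER_AREA)/255.
def fit(obs,parts,v0,zoff=0,pad=15):
    """obs: list of (camera, bool mask)"""
    rs=[]
    for c,m in obs:
        y,x=np.nonzero(m); rs.append((max(x.min()-pad,0),max(y.min()-pad,0),min(x.max()+pad,560),min(y.max()+pad,420)))
    def cost(v):
        k=0
        for (c,m),o in zip(obs,rs):
            a=render(c,parts,[*v,zoff],o); b=m[o[1]:o[3],o[0]:o[2]]; k+=np.abs(a-b).sum()/b.sum()
        return k/len(obs)
    best=None
    for d in (0,.03,-.03):
        v=np.array(v0)+[0,0,d]
        q=minimize(cost,v,method="Nelder-Mead",options=dict(initial_simplex=[v,v+[.006,0,0],v+[0,.006,0],v+[0,0,.12]],xatol=1e-4,fatol=1e-4))
        if best is None or q.fun<best.fun: best=q
    return best.x,best.fun
E
cat > m1.py <<'E'
from h import *
import pickle
D={}
for c in("top","side"):
    D[c]=r.snapshot(c)
    for q in("guide","panel","nest","rack","probe","probe_grip"):
        D[c,q]=[(d["p"],np.array(d["bbox"]),d["region"]) for d in r.masks_of(c,q)]
        print(c,q,[(round(p,2),b.round().tolist(),int(m.sum())) for p,b,m in D[c,q]])
pickle.dump(D,open("d.pkl","wb"))
for n,u,z in(("tabend",(263,202),.04),("bore",(284,219),.04),("well",(181,207),.045),("notch",(180,182),.053),("probe",(375,226),.166),("gouge",(342,229.5),.15),("awl",(402.5,223.5),.11)):
    print(n,ray("top",u,z))
E
python3 m1.py
```

```text
top guide [(0.86, [262.0, 197.0, 295.0, 229.0], 618), (0.85, [219.0, 252.0, 255.0, 289.0], 605), (0.8, [146.0, 292.0, 186.0, 316.0], 709)]
top panel [(0.78, [144.0, 158.0, 218.0, 242.0], 5104), (0.52, [370.0, 222.0, 382.0, 230.0], 80)]
top nest [(0.58, [147.0, 158.0, 220.0, 241.0], 5013)]
top rack [(0.78, [320.0, 208.0, 411.0, 247.0], 1874)]
top probe [(0.56, [367.0, 221.0, 382.0, 235.0], 106)]
top probe_grip [(0.63, [443.0, 119.0, 470.0, 212.0], 1308), (0.54, [369.0, 222.0, 381.0, 230.0], 67)]
side guide [(0.92, [206.0, 225.0, 226.0, 254.0], 478), (0.61, [269.0, 227.0, 287.0, 256.0], 463)]
side panel [(0.83, [203.0, 174.0, 286.0, 225.0], 2371)]
side nest [(0.96, [204.0, 179.0, 286.0, 224.0], 2372), (0.2, [292.0, 236.0, 303.0, 261.0], 188)]
side rack [(0.67, [279.0, 253.0, 356.0, 326.0], 940), (0.54, [316.0, 245.0, 322.0, 265.0], 145)]
side probe [(0.55, [314.0, 244.0, 328.0, 269.0], 186), (0.37, [373.0, 246.0, 376.0, 257.0], 48)]
side probe_grip [(0.57, [317.0, 245.0, 324.0, 267.0], 174)]
tabend [0.5305 0.0497 0.04  ]
bore [ 0.4835 -0.0102  0.04  ]
well [0.5127 0.2809 0.045 ]
notch [0.5827 0.2838 0.053 ]
probe [ 0.4674 -0.2414  0.166 ]
gouge [ 0.4573 -0.1594  0.15  ]
awl [ 0.4749 -0.3274  0.11  ]
```

```bash
cat > m2.py <<'E'
from h import *
import pickle
D=pickle.load(open("d.pkl","rb"))
def near(c,q,u,i=0):
    return min(D[c,q],key=lambda d:np.hypot(*((d[1][:2]+d[1][2:])/2-u)))
def grey(c,bb,pad=6,t=60):
    im=D[c]; hs=cv2.cvtColor(im,cv2.COLOR_RGB2HSV); m=np.zeros((420,560),bool)
    l,a,R,b=[int(x) for x in bb]; sl=np.s_[a-pad:b+pad,l-pad:R+pad]; m[sl]=hs[sl][...,1]<t
    n,L,S,_=cv2.connectedComponentsWithStats(m.astype(np.uint8)); k=1+S[1:,4].argmax(); m=L==k
    cs,_=cv2.findContours(m.astype(np.uint8),cv2.RETR_EXTERNAL,cv2.CHAIN_APPROX_NONE); o=np.zeros((420,560),np.uint8); cv2.drawContours(o,cs,-1,1,-1); return o>0
gt=near("top","guide",(278,213)); gs=near("side","guide",(278,241))
v0=[.4995,.0057,np.arctan2(.0599,.047)]
# origin lies 20mm from bore toward the tab
for nm,obs in(("net",[("top",gt[2]),("side",gs[2])]),("col",[("top",grey("top",gt[1])),("side",grey("side",gs[1]))])):
    for o in (obs,obs[:1],obs[1:]): print("guide",nm,[int(x[1].sum()) for x in o],fit(o,GUIDE,v0))
pv=[.533,.282,.04]
pt,ps=D["top","panel"][0][2],D["side","panel"][0][2]
for o in ([("top",pt),("side",ps)],[("top",pt)],[("side",ps)]): print("panel",fit(o,PANEL,pv))
for c in("top","side"):
    hs=cv2.cvtColor(D[c],cv2.COLOR_RGB2HSV); m=np.zeros((420,560),bool)
    u=proj(c,place(np.concatenate(FENCE),pv)); l,a=u.min(0).astype(int)-3; R,b=u.max(0).astype(int)+4
    m[a:b,l:R]=(hs[a:b,l:R,1]<85); print(c,"fence",fit([(c,m)],FENCE,pv),m.sum())
E
python3 m2.py
```

```text
guide net [618, 463] (array([0.4962, 0.0064, 0.8971]), np.float64(0.08790372041510236))
guide net [618] (array([0.4955, 0.0069, 0.8802]), np.float64(0.11771686020686592))
guide net [463] (array([0.4967, 0.0065, 0.9074]), np.float64(0.04169737009274552))Traceback (most recent call last):
  File "m2.py", line 15, in <module>
    for o in (obs,obs[:1],obs[1:]): print("guide",nm,[int(x[1].sum()) for x in o],fit(o,GUIDE,v0))
                                                                                  ~~~^^^^^^^^^^^^
  File "h.py", line 39, in fit
    q=minimize(cost,v,method="Nelder-Mead",options=dict(initial_simplex=[v,v+[.006,0,0],v+[0,.006,0],v+[0,0,.12]],xatol=1e-4,fatol=1e-4))
    res = _minimize_neldermead(fun, x0, args, callback, bounds=bounds,
                               **options)
    fxr = func(xr)
    fx = function(np.copy(x), *(wrapper_args + args))
  File "h.py", line 34, in cost
    a=render(c,parts,[*v,zoff],o); b=m[o[1]:o[3],o[0]:o[2]]; k+=np.abs(a-b).sum()/b.sum()
  File "h.py", line 23, in render
    q=(proj(c,place(P,v))+.5-[l,t])*S
       ~~~~^^^^^^^^^^^^^^
  File "h.py", line 6, in proj
    i=r.camera_info(c); p=np.atleast_2d(X)@i["R"].T+i["t"]; s=p[:,:2]/p[:,2:]
ValueError: time passes only in moves, steps and waits
```

```bash
sed -i 's/r\.camera_info(c)/CI[c]/; s/^from scipy.*/&\nCI={c:r.camera_info(c) for c in("top","side")}/' h.py; python3 m2.py; python3 -c "
from plant import r;print(r.get_state()['clock'])"
```

```text
guide net [618, 463] (array([0.4962, 0.0064, 0.8971]), np.float64(0.08790372041510236))
guide net [618] (array([0.4955, 0.0069, 0.8802]), np.float64(0.11771686020686592))
guide net [463] (array([0.4967, 0.0065, 0.9074]), np.float64(0.04169737009274552))
guide col [676, 457] (array([0.4964, 0.0062, 0.9061]), np.float64(0.0678101761336907))
guide col [676] (array([0.4968, 0.0055, 0.901 ]), np.float64(0.09226128321150946))
guide col [457] (array([0.4962, 0.006 , 0.9028]), np.float64(0.04316299824087184))
panel (array([0.5341, 0.2852, 0.1011]), np.float64(0.02814907649490267))
panel (array([0.5337, 0.2848, 0.1001]), np.float64(0.022794117647058822))
panel (array([0.5354, 0.2863, 0.0968]), np.float64(0.029002406529883146))
top fence (array([0.5333, 0.2854, 0.091 ]), np.float64(0.23497615262321142)) 407
side fence (array([0.5335, 0.2849, 0.0861]), np.float64(0.39509216860396856)) 167
1.6
```

```bash
python3 -m jog '[{"dx":0.054,"dy":0.135,"dz":0.02,"wz":0.014,"hand":0},{"dx":0.054,"dy":0.135,"dz":0.02,"wz":0.014,"hand":0},{"dx":0.054,"dy":0.135,"dz":0.02,"wz":0.014,"hand":0},{"dx":0.054,"dy":0.135,"wz":0.014,"hand":0},{"dx":0.054,"dy":0.135,"wz":0.014,"hand":0}]' 30
```

```text
invalid input
```

```bash
python3 -m jog '[{"dx":0.054,"dy":0.135,"wz":0.014,"hand":0},{"dx":0.054,"dy":0.135,"wz":0.014,"hand":0},{"dx":0.054,"dy":0.135,"wz":0.014,"hand":0},{"dx":0.054,"dy":0.135,"wz":0.014,"hand":0},{"dx":0.054,"dy":0.135,"wz":0.014,"hand":0}]'
```

```text
invalid input
```

```bash
python3 -m jog '[{"dx":0.054,"dy":0.135,"wz":0.014,"hand":0},{"dx":0.054,"dy":0.135,"wz":0.014,"hand":0},{"dx":0.054,"dy":0.135,"wz":0.014,"hand":0},{"dx":0.054,"dy":0.135,"wz":0.014,"hand":0},{"dx":0.054,"dy":0.135,"wz":0.014,"hand":0}]'; python3 -m jog '[{"hand":0}]'; python3 -c "
from h import *
s=r.get_state();print(s['q'])"
```

```text
[ 1.1648  0.6891 -0.1946  1.5653  0.1573  0.9025 -0.2151]invalid input
invalid input
```

```bash
python3 -m jog '[{"wx":0,"wy":0,"wz":0.014,"dx":0.054,"dy":0.135,"dz":0.02,"hand":0},{"wx":0,"wy":0,"wz":0.014,"dx":0.054,"dy":0.135,"dz":0.02,"hand":0},{"wx":0,"wy":0,"wz":0.014,"dx":0.054,"dy":0.135,"dz":0.02,"hand":0},{"wx":0,"wy":0,"wz":0.014,"dx":0.054,"dy":0.135,"dz":0,"hand":0},{"wx":0,"wy":0,"wz":0.014,"dx":0.054,"dy":0.135,"dz":0,"hand":0}]' 30
```

```text
clock: 2.02
tool_pos: [0.3342, -0.3955, 0.2213]
eef_rot: [0.958, 0.286, 0.0, 0.001]
contact_force: [1.4, -0.5, 0.0]
opening: 0.995
finger_force: 0.0
```

```bash
python3 -m jog '[{"wx":0,"wy":0,"wz":0.015,"dx":0.059,"dy":0.145,"dz":0,"hand":0},{"wx":0,"wy":0,"wz":0.015,"dx":0.059,"dy":0.145,"dz":0,"hand":0},{"wx":0,"wy":0,"wz":0.015,"dx":0.059,"dy":0.145,"dz":0,"hand":0},{"wx":0,"wy":0,"wz":0.015,"dx":0.059,"dy":0.145,"dz":0,"hand":0},{"wx":0,"wy":0,"wz":0.015,"dx":0.059,"dy":0.145,"dz":0,"hand":0}]'
python3 -m jog '[{"wx":0,"wy":0,"wz":0.015,"dx":0.059,"dy":0.145,"dz":0,"hand":0},{"wx":0,"wy":0,"wz":0.015,"dx":0.059,"dy":0.145,"dz":0,"hand":0},{"wx":0,"wy":0,"wz":0.015,"dx":0.059,"dy":0.145,"dz":0,"hand":0},{"wx":0,"wy":0,"wz":0.015,"dx":0.059,"dy":0.145,"dz":0,"hand":0},{"wx":0,"wy":0,"wz":0.015,"dx":0.059,"dy":0.145,"dz":0,"hand":0}]'
cat > st.py <<'E'
from h import *
s=r.get_state(); x,y,z,w=s["eef_rot"]
R=np.array([[1-2*(y*y+z*z),2*(x*y-z*w),2*(x*z+y*w)],[2*(x*y+z*w),1-2*(x*x+z*z),2*(y*z-x*w)],[2*(x*z-y*w),2*(y*z+x*w),1-2*(x*x+y*y)]])
print(round(s["clock"],2),"pos",s["tool_pos"],"xyaw",np.arctan2(R[1,0],R[0,0]).round(4),"z",R[:,2],"q",s["q"],"F",s["contact_force"],s["finger_force"],s["opening"])
E
python3 st.py
```

```text
clock: 2.43
tool_pos: [0.4079, -0.2139, 0.2211]
eef_rot: [0.934, 0.357, 0.0, 0.0]
contact_force: [0.5, 0.2, -0.3]
opening: 1.007
finger_force: 0.0
clock: 2.85
tool_pos: [0.4817, -0.0324, 0.2211]
eef_rot: [0.904, 0.426, 0.0, 0.0]
contact_force: [1.2, -0.5, 0.1]
opening: 0.999
finger_force: 0.0
2.85 pos [ 0.4817 -0.0324  0.2211] xyaw 0.8812 z [ 0.0007 -0.0002 -1.    ] q [ 0.1688  0.4923 -0.2986  1.9608  0.2135  0.7178 -0.9474] F [ 1.1833 -0.459   0.0732] 0.0 0.9989298550468305
```

```bash
python3 -m jog '[{"wx":0,"wy":0,"wz":0.0115,"dx":0.059,"dy":0.154,"dz":0,"hand":0},{"wx":0,"wy":0,"wz":0,"dx":0,"dy":0,"dz":-0.16,"hand":0},{"wx":0,"wy":0,"wz":0,"dx":0,"dy":0,"dz":-0.16,"hand":0},{"wx":0,"wy":0,"wz":0,"dx":0,"dy":0,"dz":-0.16,"hand":0},{"wx":0,"wy":0,"wz":0,"dx":0,"dy":0,"dz":-0.1,"hand":0}]'
python3 st.py
```

```text
clock: 3.27
tool_pos: [0.4946, 0.0045, 0.0731]
eef_rot: [0.9, 0.437, -0.001, -0.001]
contact_force: [-0.4, 0.6, -0.6]
opening: 1.0
finger_force: 0.0
3.27 pos [0.4946 0.0045 0.0731] xyaw 0.9038 z [-0.0026 -0.0002 -1.    ] q [ 0.0052  0.7514 -0.1745  2.0632  0.3457  0.3568 -1.1158] F [-0.4023  0.598  -0.6249] 0.0 0.9996881901683755
```

```bash
python3 -m jog '[{"wx":0,"wy":0,"wz":0,"dx":0.007,"dy":0.006,"dz":-0.1,"hand":0},{"wx":0,"wy":0,"wz":0,"dx":0,"dy":0,"dz":-0.08,"hand":0},{"wx":0,"wy":0,"wz":0,"dx":0,"dy":0,"dz":-0.047,"hand":0},{"wx":0,"wy":0,"wz":0,"dx":0,"dy":0,"dz":0,"hand":0}]'
python3 st.py
```

```text
clock: 3.6
tool_pos: [0.4964, 0.0059, 0.0169]
eef_rot: [0.9, 0.437, -0.002, -0.001]
contact_force: [-0.2, -0.1, 0.4]
opening: 0.999
finger_force: 0.0
3.6 pos [0.4964 0.0059 0.0169] xyaw 0.9035 z [-0.0037 -0.0005 -1.    ] q [-0.0386  0.8601 -0.1088  2.078   0.3775  0.2255 -1.1461] F [-0.206  -0.123   0.3967] 0.0 0.9994456409445936
```

```bash
python3 -m jog '[{"wx":0,"wy":0,"wz":0,"dx":0,"dy":0,"dz":0,"hand":1},{"wx":0,"wy":0,"wz":0,"dx":0,"dy":0,"dz":0,"hand":1},{"wx":0,"wy":0,"wz":0,"dx":0,"dy":0,"dz":0,"hand":1},{"wx":0,"wy":0,"wz":0,"dx":0,"dy":0,"dz":0,"hand":1},{"wx":0,"wy":0,"wz":0,"dx":0,"dy":0,"dz":0,"hand":1}]' 35
python3 -m jog '[{"wx":0,"wy":0,"wz":0,"dx":0,"dy":0,"dz":0,"hand":1},{"wx":0,"wy":0,"wz":0,"dx":0,"dy":0,"dz":0.02,"hand":1},{"wx":0,"wy":0,"wz":0,"dx":0,"dy":0,"dz":0.1,"hand":1},{"wx":0,"wy":0,"wz":0,"dx":0,"dy":0,"dz":0.15,"hand":1},{"wx":0,"wy":0,"wz":0,"dx":0,"dy":0,"dz":0.13,"hand":1}]'
python3 st.py
```

```text
clock: 4.02
tool_pos: [0.4982, 0.0057, 0.0199]
eef_rot: [0.9, 0.436, 0.001, 0.0]
contact_force: [0.0, 0.7, 0.2]
opening: 0.644
finger_force: 0.0
clock: 4.43
tool_pos: [0.497, 0.0056, 0.1206]
eef_rot: [0.9, 0.436, -0.001, -0.0]
contact_force: [-0.3, 0.4, -0.1]
opening: 0.267
finger_force: 0.0
4.43 pos [0.497  0.0056 0.1206] xyaw 0.9031 z [-0.0012 -0.0003 -1.    ] q [ 0.0412  0.6684 -0.2331  2.0258  0.3142  0.4823 -1.0912] F [-0.2957  0.3752 -0.1399] 0.0 0.26673620667425835
```

```bash
python3 -m jog '[{"wx":0,"wy":0,"wz":0,"dx":0,"dy":0,"dz":0.15,"hand":0},{"wx":0,"wy":0,"wz":0,"dx":0,"dy":-0.16,"dz":0,"hand":0},{"wx":0,"wy":0,"wz":0,"dx":0,"dy":-0.16,"dz":0,"hand":0},{"wx":0,"wy":0,"wz":0,"dx":0,"dy":-0.16,"dz":0,"hand":0},{"wx":0,"wy":0,"wz":0,"dx":0,"dy":-0.16,"dz":0,"hand":0}]'
cat > m3.py <<'E'
from h import *
def grey(im,bb,pad=6,t=60):
    hs=cv2.cvtColor(im,cv2.COLOR_RGB2HSV); m=np.zeros((420,560),bool)
    l,a,R,b=[int(x) for x in bb]; sl=np.s_[a-pad:b+pad,l-pad:R+pad]; m[sl]=hs[sl][...,1]<t
    n,L,S,_=cv2.connectedComponentsWithStats(m.astype(np.uint8)); m=L==1+S[1:,4].argmax()
    cs,_=cv2.findContours(m.astype(np.uint8),cv2.RETR_EXTERNAL,cv2.CHAIN_APPROX_NONE); o=np.zeros((420,560),np.uint8); cv2.drawContours(o,cs,-1,1,-1); return o>0
if __name__=="__main__":
    v=[.497,.006,.904]; obs=[]
    for c in("top","side"):
        im=r.snapshot(c); cv2.imwrite(f"pics/{c}1.png",im[...,::-1])
        u=proj(c,place(np.concatenate(GUIDE),v)); m=grey(im,[*u.min(0),*u.max(0)]); obs.append((c,m)); print(c,m.sum(),fit([(c,m)],GUIDE,v))
    print(fit(obs,GUIDE,v))
E
python3 m3.py; python3 st.py
```

```text
clock: 4.85
tool_pos: [0.4973, -0.1561, 0.1575]
eef_rot: [0.9, 0.437, 0.0, 0.0]
contact_force: [1.3, 0.1, -0.4]
opening: 0.622
finger_force: 0.0
top 676 (array([0.497 , 0.0058, 0.906 ]), np.float64(0.09072978303747535))
side 456 (array([0.496 , 0.0054, 0.9092]), np.float64(0.043137254901960784))
(array([0.4965, 0.0062, 0.9059]), np.float64(0.06776603301966483))
4.95 pos [ 0.4959 -0.1638  0.1567] xyaw 0.8894 z [-0.0008 -0.0056 -1.    ] q [ 0.4128  0.6368 -0.3001  1.923   0.3143  0.6271 -0.7699] F [-0.4169 -0.1007 -0.1734] 0.0 0.714005512273743
```

```bash
python3 -m jog '[{"wx":0,"wy":0,"wz":0,"dx":0,"dy":0.16,"dz":0,"hand":0},{"wx":0,"wy":0,"wz":0,"dx":0,"dy":0.16,"dz":0,"hand":0},{"wx":0,"wy":0,"wz":0,"dx":0,"dy":0.16,"dz":-0.06,"hand":0},{"wx":0,"wy":0,"wz":0,"dx":0,"dy":0.16,"dz":-0.1,"hand":0},{"wx":0,"wy":0,"wz":0,"dx":0,"dy":0,"dz":-0.16,"hand":0}]'
python3 -m jog '[{"wx":0,"wy":0,"wz":0,"dx":0,"dy":0,"dz":0,"hand":0},{"wx":0,"wy":0,"wz":0,"dx":0,"dy":0,"dz":0,"hand":0}]'
python3 st.py
```

```text
clock: 5.37
tool_pos: [0.5012, 0.0106, 0.0824]
eef_rot: [0.897, 0.441, 0.006, -0.001]
contact_force: [0.6, 0.5, -0.2]
opening: 0.997
finger_force: 0.0
clock: 5.53
tool_pos: [0.4955, -0.0003, 0.0789]
eef_rot: [0.9, 0.437, -0.003, -0.0]
contact_force: [0.1, -0.8, 0.5]
opening: 1.003
finger_force: 0.0
5.53 pos [ 0.4955 -0.0003  0.0789] xyaw 0.9036 z [-0.0054 -0.0016 -1.    ] q [ 0.024   0.7423 -0.1904  2.0543  0.3537  0.3812 -1.1152] F [ 0.1457 -0.7656  0.5279] 0.0 1.0028195266495221
```

```bash
python3 -m jog '[{"wx":0,"wy":0,"wz":0.001,"dx":0.003,"dy":0.022,"dz":-0.06,"hand":0},{"wx":0,"wy":0,"wz":0,"dx":0,"dy":0,"dz":-0.08,"hand":0},{"wx":0,"wy":0,"wz":0,"dx":0,"dy":0,"dz":-0.07,"hand":0},{"wx":0,"wy":0,"wz":0,"dx":0,"dy":0,"dz":-0.04,"hand":0},{"wx":0,"wy":0,"wz":0,"dx":0,"dy":0,"dz":0,"hand":0}]'
python3 -m jog '[{"wx":0,"wy":0,"wz":0,"dx":0,"dy":0,"dz":0,"hand":0},{"wx":0,"wy":0,"wz":0,"dx":0,"dy":0,"dz":0,"hand":0}]'
python3 st.py
```

```text
clock: 5.95
tool_pos: [0.4986, 0.004, 0.0178]
eef_rot: [0.9, 0.436, -0.0, 0.001]
contact_force: [-0.1, 0.7, 0.2]
opening: 1.0
finger_force: 0.0
clock: 6.12
tool_pos: [0.4994, 0.0049, 0.0189]
eef_rot: [0.9, 0.437, 0.001, 0.001]
contact_force: [1.0, 0.3, -0.1]
opening: 1.001
finger_force: 0.0
6.12 pos [0.4994 0.0049 0.0189] xyaw 0.9035 z [ 0.0023 -0.0002 -1.    ] q [-0.0332  0.8566 -0.1136  2.0752  0.3918  0.2274 -1.1576] F [ 0.9578  0.2737 -0.0607] 0.0 1.0006983718662519
```

```bash
python3 -m jog '[{"wx":0,"wy":0,"wz":0,"dx":-0.004,"dy":0,"dz":-0.006,"hand":1},{"wx":0,"wy":0,"wz":0,"dx":0,"dy":0,"dz":0,"hand":1},{"wx":0,"wy":0,"wz":0,"dx":0,"dy":0,"dz":0,"hand":1},{"wx":0,"wy":0,"wz":0,"dx":0,"dy":0,"dz":0,"hand":1},{"wx":0,"wy":0,"wz":0,"dx":0,"dy":0,"dz":0,"hand":1}]' 35
python3 -m jog '[{"wx":0,"wy":0,"wz":0,"dx":0,"dy":0,"dz":0,"hand":1},{"wx":0,"wy":0,"wz":0,"dx":0,"dy":0,"dz":0,"hand":1},{"wx":0,"wy":0,"wz":0,"dx":0,"dy":0,"dz":0,"hand":1},{"wx":0,"wy":0,"wz":0,"dx":0,"dy":0,"dz":0,"hand":1},{"wx":0,"wy":0,"wz":0,"dx":0,"dy":0,"dz":0,"hand":1}]'
python3 st.py
```

```text
clock: 6.53
tool_pos: [0.4975, 0.0056, 0.016]
eef_rot: [0.899, 0.437, 0.0, 0.0]
contact_force: [0.6, -0.0, 0.1]
opening: 0.641
finger_force: 0.0
clock: 6.95
tool_pos: [0.4973, 0.0056, 0.0158]
eef_rot: [0.899, 0.437, -0.0, 0.0]
contact_force: [0.7, -0.5, 0.0]
opening: 0.266
finger_force: 0.0
6.95 pos [0.4973 0.0056 0.0158] xyaw 0.9049 z [-0. -0. -1.] q [-0.0369  0.8622 -0.11    2.0792  0.3931  0.2195 -1.1592] F [ 0.729  -0.5408  0.0462] 0.0 0.26644369970306725
```

```bash
python3 - <<'E'
from h import *
a=r.snapshot("side")[150:300,170:400]; b=r.snapshot("top")[130:300,170:400]
cv2.imwrite("pics/s2.png",np.vstack([cv2.resize(x,None,fx=2,fy=2,interpolation=cv2.INTER_CUBIC) for x in(a[:140],b[:160])])[:600,:,::-1])
E
python3 st.py
```

```text
7.05 pos [0.4974 0.0056 0.0159] xyaw 0.9048 z [ 0. -0. -1.] q [-0.0369  0.8621 -0.11    2.0792  0.3931  0.2195 -1.1593] F [0.4737 0.4681 0.6571] 0.0 0.17832710485463324
```

View pics/s2.png

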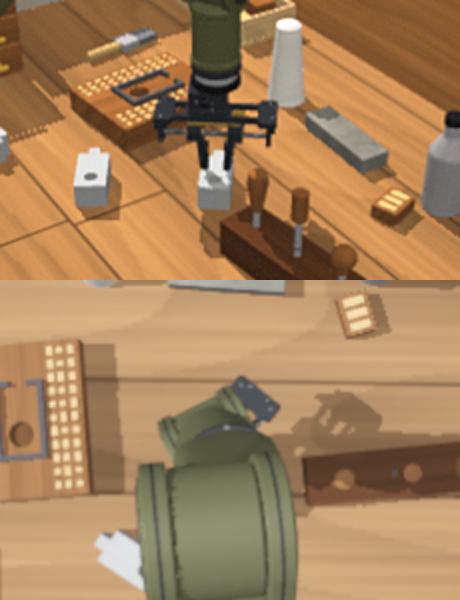

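```bash
python3 - <<'E'
from h import *
p=r.get_state()["tool_pos"]; im=r.snapshot("side")
for z in(0,.0187,.064): print(proj("side",p+[0,0,z]))
m=im[185:275,235:325]; m=cv2.resize(m,None,fx=6,fy=6,interpolation=cv2.INTER_CUBIC)
for P in GUIDE:
    for a in proj("side",place(P,[.4965,.006,.906])): cv2.circle(m,tuple(int(t) for t in (a+.5-[235,185])*6),3,(255,0,0),-1)
for z in(0,.0187,.064): cv2.circle(m,tuple(int(t) for t in (proj("side",p+[0,0,z])[0]+.5-[235,185])*6),4,(0,255,0),-1)
cv2.imwrite("pics/s3.png",m[...,::-1])
E
```

```text
[[277.9609 241.2311]]
[[277.9501 236.4643]]
[[277.9237 224.6515]]
```

View pics/s3.png

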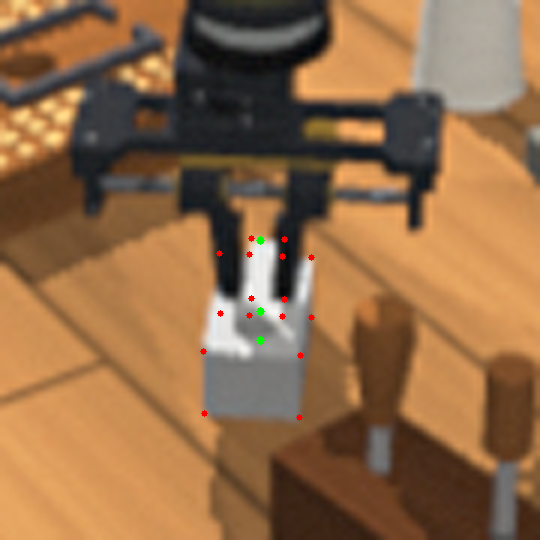

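```bash
python3 - <<'E'
from h import *
p=np.array([.2661,-.5655,.2059]); y=np.array([.426,-.905,0])
for h in (.044,.0615):
  for z in(0,.0187,.025):
    print(h,z,[proj("side",p+s*h*y+[0,0,z])[0] for s in(-1,1)])
p=r.get_state()["tool_pos"]
E
python3 -m jog '[{"wx":0,"wy":0,"wz":0,"dx":0,"dy":0,"dz":-0.02,"hand":1},{"wx":0,"wy":0,"wz":0,"dx":0,"dy":0,"dz":0,"hand":1},{"wx":0,"wy":0,"wz":0,"dx":0,"dy":0,"dz":0,"hand":1}]'; python3 st.py
```

```text
0.044 0 [array([319.6349, 334.4531]), array([360.0394, 351.6364])]
0.044 0.0187 [array([320.0777, 327.8569]), array([360.9698, 345.0034])]
0.044 0.025 [array([320.2288, 325.6006]), array([361.2875, 342.7329])]
0.0615 0 [array([311.9332, 331.1591]), array([368.4133, 355.1765])]
0.0615 0.0187 [array([312.2875, 324.5726]), array([369.4495, 348.5389])]
0.0615 0.025 [array([312.4084, 322.32  ]), array([369.8032, 346.2664])]
clock: 7.35
tool_pos: [0.4971, 0.0056, 0.0105]
eef_rot: [0.899, 0.437, -0.0, -0.0]
contact_force: [-0.6, -0.0, -0.6]
opening: 0.006
finger_force: 0.0
7.35 pos [0.4971 0.0056 0.0105] xyaw 0.9049 z [-0.0007 -0.0001 -1.    ] q [-0.0409  0.8727 -0.1037  2.0803  0.3952  0.2075 -1.1612] F [-0.6105 -0.0247 -0.5588] 0.0 0.006353506260046872
```

```bash
for i in 1 2 3; do python3 -m jog '[{"wx":0,"wy":0,"wz":0,"dx":0,"dy":0,"dz":-0.006,"hand":1},{"wx":0,"wy":0,"wz":0,"dx":0,"dy":0,"dz":0,"hand":1}]' | grep -E "pos|contact"; done
python3 - <<'E'
from h import *
im=r.snapshot("side")
m=im[185:275,235:325]; m=cv2.resize(m,None,fx=6,fy=6,interpolation=cv2.INTER_CUBIC)
cv2.imwrite("pics/s4.png",m[...,::-1])
E
```

```text
tool_pos: [0.4973, 0.0056, 0.0091]
contact_force: [0.4, 0.5, -0.2]
tool_pos: [0.4973, 0.0055, 0.0077]
contact_force: [-0.8, -0.3, 0.4]
tool_pos: [0.4974, 0.0056, 0.0076]
contact_force: [-0.7, 0.6, 13.6]
```

View pics/s4.png

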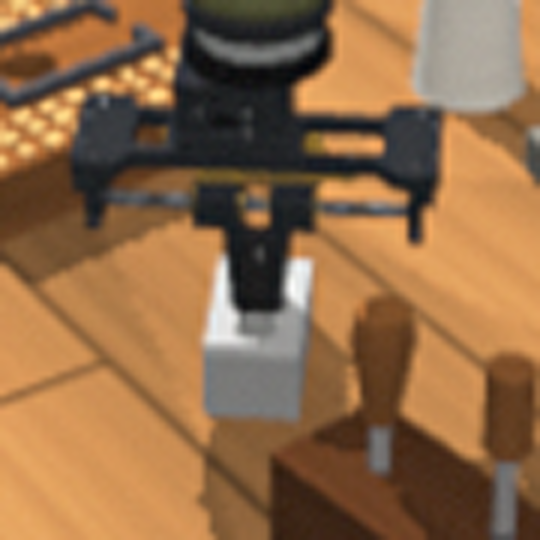

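```bash
python3 - <<'E'
from h import *
for u in((258,308),(258,304),(258,312)): print(ray("side",(u[0]/6-.5+235,u[1]/6-.5+185),.04))
E
python3 -m jog '[{"wx":0,"wy":0,"wz":0,"dx":0,"dy":0,"dz":0.04,"hand":0},{"wx":0,"wy":0,"wz":0,"dx":0,"dy":0,"dz":0.04,"hand":0},{"wx":0,"wy":0,"wz":0,"dx":0,"dy":0,"dz":0,"hand":0},{"wx":0,"wy":0,"wz":0,"dx":0,"dy":0,"dz":0,"hand":0},{"wx":0,"wy":0,"wz":0,"dx":0,"dy":0,"dz":0,"hand":0}]'
python3 -m jog '[{"wx":0,"wy":0,"wz":0,"dx":0,"dy":0,"dz":0,"hand":0},{"wx":0,"wy":0,"wz":0,"dx":0,"dy":0,"dz":0,"hand":0},{"wx":0,"wy":0,"wz":0,"dx":0,"dy":0,"dz":0,"hand":0},{"wx":0,"wy":0,"wz":0,"dx":0,"dy":0,"dz":0,"hand":0},{"wx":0,"wy":0,"wz":0,"dx":0,"dy":0,"dz":0,"hand":0}]'
python3 -m jog '[{"wx":0,"wy":0,"wz":0,"dx":0,"dy":0,"dz":0,"hand":0},{"wx":0,"wy":0,"wz":0,"dx":0,"dy":0,"dz":0,"hand":0},{"wx":0,"wy":0,"wz":0,"dx":0,"dy":0,"dz":0,"hand":0}]'
```

```text
[0.4939 0.0028 0.04  ]
[0.4959 0.0059 0.04  ]
[ 0.4918 -0.0002  0.04  ]
clock: 8.32
tool_pos: [0.4975, 0.0055, 0.0265]
eef_rot: [0.899, 0.437, 0.0, 0.0]
contact_force: [-0.8, 0.5, 0.1]
opening: 0.357
finger_force: 0.0
clock: 8.73
tool_pos: [0.4973, 0.0056, 0.0262]
eef_rot: [0.899, 0.437, -0.0, -0.0]
contact_force: [0.2, -0.1, 0.5]
opening: 0.736
finger_force: 0.0
clock: 8.98
tool_pos: [0.4974, 0.0056, 0.0264]
eef_rot: [0.899, 0.437, 0.0, 0.0]
contact_force: [0.1, -0.2, -0.4]
opening: 0.964
finger_force: 0.0
```

```bash
python3 -m jog '[{"wx":0,"wy":0,"wz":0,"dx":-0.002,"dy":0,"dz":-0.05,"hand":0},{"wx":0,"wy":0,"wz":0,"dx":-0.002,"dy":0,"dz":-0.05,"hand":0},{"wx":0,"wy":0,"wz":0,"dx":0,"dy":0,"dz":-0.04,"hand":0},{"wx":0,"wy":0,"wz":0,"dx":0,"dy":0,"dz":0,"hand":0}]'
python3 -m jog '[{"wx":0,"wy":0,"wz":0,"dx":0,"dy":0,"dz":-0.02,"hand":0},{"wx":0,"wy":0,"wz":0,"dx":0,"dy":0,"dz":-0.016,"hand":0},{"wx":0,"wy":0,"wz":0,"dx":0,"dy":0,"dz":0,"hand":0}]'
```

```text
clock: 9.32
tool_pos: [0.4954, 0.0056, -0.0101]
eef_rot: [0.899, 0.437, -0.001, -0.0]
contact_force: [-0.2, 0.2, 0.0]
opening: 1.002
finger_force: 0.0
clock: 9.57
tool_pos: [0.4963, 0.0056, -0.018]
eef_rot: [0.899, 0.437, -0.0, -0.0]
contact_force: [-0.5, 0.6, 0.2]
opening: 1.001
finger_force: 0.0
```

```bash
python3 -m jog '[{"wx":0,"wy":0,"wz":0,"dx":0,"dy":0,"dz":0,"hand":1},{"wx":0,"wy":0,"wz":0,"dx":0,"dy":0,"dz":0,"hand":1},{"wx":0,"wy":0,"wz":0,"dx":0,"dy":0,"dz":0,"hand":1},{"wx":0,"wy":0,"wz":0,"dx":0,"dy":0,"dz":0,"hand":1},{"wx":0,"wy":0,"wz":0,"dx":0,"dy":0,"dz":0,"hand":1}]' 35
python3 -m jog '[{"wx":0,"wy":0,"wz":0,"dx":0,"dy":0,"dz":0,"hand":1},{"wx":0,"wy":0,"wz":0,"dx":0,"dy":0,"dz":0,"hand":1},{"wx":0,"wy":0,"wz":0,"dx":0,"dy":0,"dz":0,"hand":1},{"wx":0,"wy":0,"wz":0,"dx":0,"dy":0,"dz":0,"hand":1},{"wx":0,"wy":0,"wz":0,"dx":0,"dy":0,"dz":0,"hand":1}]'
```

```text
clock: 9.98
tool_pos: [0.4965, 0.0056, -0.0174]
eef_rot: [0.899, 0.437, 0.0, 0.0]
contact_force: [-0.2, 1.3, 0.0]
opening: 0.647
finger_force: 0.0
clock: 10.4
tool_pos: [0.4967, 0.0054, -0.0175]
eef_rot: [0.899, 0.437, 0.0, 0.0]
contact_force: [1.3, -0.5, 1.8]
opening: 0.564
finger_force: 35.0
```

```bash
python3 -m jog '[{"wx":0,"wy":0,"wz":0,"dx":0,"dy":0,"dz":0.03,"hand":1},{"wx":0,"wy":0,"wz":0,"dx":0,"dy":0,"dz":0.09,"hand":1},{"wx":0,"wy":0,"wz":0,"dx":0,"dy":0,"dz":0.12,"hand":1},{"wx":0,"wy":0,"wz":0,"dx":0,"dy":0,"dz":0.1,"hand":1},{"wx":0,"wy":0,"wz":-0.02,"dx":0,"dy":0.04,"dz":0.04,"hand":1}]'
python3 -m jog '[{"wx":0,"wy":0,"wz":-0.045,"dx":0.0165,"dy":0.12,"dz":0,"hand":1},{"wx":0,"wy":0,"wz":-0.045,"dx":0.0165,"dy":0.12,"dz":0,"hand":1},{"wx":0,"wy":0,"wz":-0.045,"dx":0.0165,"dy":0.12,"dz":0,"hand":1},{"wx":0,"wy":0,"wz":-0.045,"dx":0.0165,"dy":0.12,"dz":0,"hand":1},{"wx":0,"wy":0,"wz":-0.045,"dx":0.0165,"dy":0.12,"dz":0,"hand":1}]'
python3 -m jog '[{"wx":0,"wy":0,"wz":-0.045,"dx":0.0165,"dy":0.12,"dz":0,"hand":1},{"wx":0,"wy":0,"wz":-0.045,"dx":0.0165,"dy":0.12,"dz":0,"hand":1},{"wx":0,"wy":0,"wz":-0.045,"dx":0.0165,"dy":0.12,"dz":0,"hand":1},{"wx":0,"wy":0,"wz":-0.02,"dx":0.0165,"dy":0.08,"dz":0,"hand":1},{"wx":0,"wy":0,"wz":0,"dx":0,"dy":0,"dz":0,"hand":1}]'
python3 -m jog '[{"wx":0,"wy":0,"wz":0,"dx":0,"dy":0,"dz":0,"hand":1},{"wx":0,"wy":0,"wz":0,"dx":0,"dy":0,"dz":0,"hand":1},{"wx":0,"wy":0,"wz":0,"dx":0,"dy":0,"dz":0,"hand":1}]'; python3 st.py
```

```text
clock: 10.82
tool_pos: [0.4964, 0.013, 0.08]
eef_rot: [0.909, 0.417, 0.0, 0.001]
contact_force: [0.3, -0.6, -5.5]
opening: 0.564
finger_force: 35.0
clock: 11.23
tool_pos: [0.5157, 0.1668, 0.0772]
eef_rot: [0.979, 0.204, -0.001, -0.0]
contact_force: [0.7, -0.8, -3.9]
opening: 0.562
finger_force: 35.0
clock: 11.65
tool_pos: [0.532, 0.2836, 0.077]
eef_rot: [0.998, 0.056, -0.0, -0.003]
contact_force: [0.4, 0.7, -4.0]
opening: 0.567
finger_force: 35.0
clock: 11.9
tool_pos: [0.5328, 0.2732, 0.0771]
eef_rot: [0.999, 0.052, -0.001, 0.001]
contact_force: [-0.1, -0.4, -3.6]
opening: 0.567
finger_force: 35.0
11.9 pos [0.5328 0.2732 0.0771] xyaw 0.1031 z [-0.0018 -0.0022 -1.    ] q [-0.5849  0.8296  0.0593  1.756  -0.0805  0.561  -1.9442] F [-0.1102 -0.3812 -3.564 ] 34.99171122908592 0.5674571108121315
```

```bash
python3 -m jog '[{"wx":0,"wy":0,"wz":-0.0035,"dx":0.004,"dy":0.046,"dz":-0.02,"hand":1},{"wx":0,"wy":0,"wz":0,"dx":0,"dy":0,"dz":-0.06,"hand":1},{"wx":0,"wy":0,"wz":0,"dx":0,"dy":0,"dz":-0.05,"hand":1},{"wx":0,"wy":0,"wz":0,"dx":0,"dy":0,"dz":-0.01,"hand":1},{"wx":0,"wy":0,"wz":0,"dx":0,"dy":0,"dz":0,"hand":1}]' >/dev/null
python3 -m jog '[{"wx":0,"wy":0,"wz":0,"dx":0,"dy":0,"dz":0,"hand":1},{"wx":0,"wy":0,"wz":0,"dx":0,"dy":0,"dz":0,"hand":1},{"wx":0,"wy":0,"wz":0,"dx":0,"dy":0,"dz":0,"hand":1},{"wx":0,"wy":0,"wz":0,"dx":0,"dy":0,"dz":0,"hand":1}]' >/dev/null; python3 st.py
python3 - <<'E'
from h import *
p=r.get_state()["tool_pos"]
out=[]
for c in("side","top"):
    im=r.snapshot(c); cv2.imwrite(f"pics/{c}5.png",im[...,::-1])
    f=place(np.concatenate(FENCE),[.5337,.2852,.096]); u=proj(c,f); m0=np.floor(u.min(0)-[12,25]); w=np.array([75,65])
    m=im[int(m0[1]):int(m0[1])+65,int(m0[0]):int(m0[0])+75]; m=cv2.resize(m,None,fx=7,fy=7,interpolation=cv2.INTER_CUBIC)
    def dots(Q,col):
        for a in proj(c,Q): cv2.circle(m,tuple(int(t) for t in (a+.5-m0)*7),2,col,-1)
    dots(f,(255,0,0)); dots(place(np.concatenate(GUIDE),[p[0],p[1],.096,p[2]+.0324-.0149]),(0,255,0))
    out.append(m)
cv2.imwrite("pics/p5.png",cv2.resize(np.hstack(out),None,fx=.76,fy=.76)[...,::-1])
E
```

```text
12.65 pos [0.5349 0.2872 0.043 ] xyaw 0.0976 z [ 0.0009  0.0004 -1.    ] q [-0.6001  0.8891  0.0561  1.7465 -0.0893  0.5075 -1.9599] F [ 0.2805 -0.2623 -4.6206] 34.99171896837652 0.5640909009884646
```

View pics/p5.png

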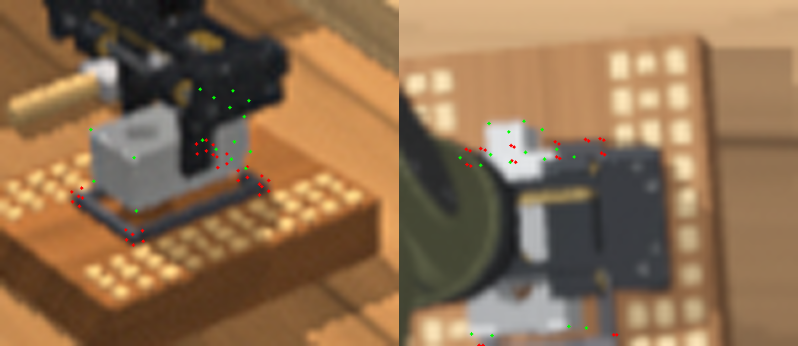

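```bash
python3 -m jog '[{"wx":0,"wy":0,"wz":-0.001,"dx":-0.006,"dy":-0.008,"dz":0,"hand":1},{"wx":0,"wy":0,"wz":0,"dx":0,"dy":0,"dz":-0.015,"hand":1},{"wx":0,"wy":0,"wz":0,"dx":0,"dy":0,"dz":-0.015,"hand":1},{"wx":0,"wy":0,"wz":0,"dx":0,"dy":0,"dz":0,"hand":1},{"wx":0,"wy":0,"wz":0,"dx":0,"dy":0,"dz":0,"hand":1}]'
python3 -m jog '[{"wx":0,"wy":0,"wz":0,"dx":0,"dy":0,"dz":-0.012,"hand":1},{"wx":0,"wy":0,"wz":0,"dx":0,"dy":0,"dz":-0.01,"hand":1},{"wx":0,"wy":0,"wz":0,"dx":0,"dy":0,"dz":0,"hand":1},{"wx":0,"wy":0,"wz":0,"dx":0,"dy":0,"dz":0,"hand":1}]'
```

```text
clock: 13.17
tool_pos: [0.5327, 0.2849, 0.0344]
eef_rot: [0.999, 0.048, -0.0, 0.0]
contact_force: [0.3, 0.3, -3.9]
opening: 0.566
finger_force: 35.0
clock: 13.5
tool_pos: [0.5328, 0.285, 0.0291]
eef_rot: [0.999, 0.048, -0.0, 0.0]
contact_force: [0.3, -0.3, -4.1]
opening: 0.564
finger_force: 35.0
```

```bash
python3 -m jog '[{"wx":0,"wy":0,"wz":0,"dx":0,"dy":0,"dz":-0.006,"hand":1},{"wx":0,"wy":0,"wz":0,"dx":0,"dy":0,"dz":0,"hand":1}]' | grep -E "pos|contact"; python3 -m jog '[{"wx":0,"wy":0,"wz":0,"dx":0,"dy":0,"dz":-0.005,"hand":1},{"wx":0,"wy":0,"wz":0,"dx":0,"dy":0,"dz":0,"hand":1},{"wx":0,"wy":0,"wz":0,"dx":0,"dy":0,"dz":0,"hand":1}]' | grep -E "pos|contact"
```

```text
tool_pos: [0.533, 0.2851, 0.0277]
contact_force: [-0.9, -0.4, -4.8]
tool_pos: [0.5331, 0.2851, 0.0276]
contact_force: [-2.8, -1.7, 6.6]
```

```bash
python3 -m jog '[{"wx":0,"wy":0,"wz":0,"dx":0,"dy":0,"dz":0,"hand":0},{"wx":0,"wy":0,"wz":0,"dx":0,"dy":0,"dz":0,"hand":0},{"wx":0,"wy":0,"wz":0,"dx":0,"dy":0,"dz":0,"hand":0},{"wx":0,"wy":0,"wz":0,"dx":0,"dy":0,"dz":0,"hand":0}]'|grep -E "force|opening"
python3 -m jog '[{"wx":0,"wy":0,"wz":0,"dx":0,"dy":0,"dz":0.03,"hand":0},{"wx":0,"wy":0,"wz":0,"dx":0,"dy":0,"dz":0.12,"hand":0},{"wx":0,"wy":0,"wz":0,"dx":0,"dy":0,"dz":0.16,"hand":0},{"wx":0,"wy":0,"wz":0,"dx":0,"dy":0,"dz":0.16,"hand":0},{"wx":0,"wy":0,"wz":0,"dx":0,"dy":-0.06,"dz":0.15,"hand":0}]'
python3 -m jog '[{"wx":0,"wy":0,"wz":0,"dx":0,"dy":-0.12,"dz":0,"hand":0},{"wx":0,"wy":0,"wz":0,"dx":0,"dy":-0.15,"dz":0,"hand":0},{"wx":0,"wy":0,"wz":0,"dx":0,"dy":-0.15,"dz":0,"hand":0},{"wx":0,"wy":0,"wz":0,"dx":0,"dy":-0.15,"dz":0,"hand":0},{"wx":0,"wy":0,"wz":0,"dx":0,"dy":-0.15,"dz":0,"hand":0}]'
python3 st.py
```

```text
contact_force: [-0.6, -0.3, 0.9]
opening: 0.847
finger_force: 0.0
clock: 14.67
tool_pos: [0.5325, 0.2738, 0.1841]
eef_rot: [0.999, 0.05, 0.001, -0.002]
contact_force: [-0.1, 0.7, 0.3]
opening: 1.006
finger_force: 0.0
clock: 15.08
tool_pos: [0.5329, 0.0884, 0.1824]
eef_rot: [0.999, 0.048, 0.0, 0.0]
contact_force: [0.7, 0.1, -0.6]
opening: 1.001
finger_force: 0.0
15.08 pos [0.5329 0.0884 0.1824] xyaw 0.0962 z [ 0.001 -0.    -1.   ] q [-0.2809  0.6082  0.0504  1.8574 -0.0456  0.6761 -1.6786] F [ 0.6927  0.0928 -0.5787] 0.0 1.001189903943321
```

```bash
cat > m4.py <<'E'
from h import *
from m3 import grey
import pickle
def cyl(v,rad,z0,z1):
    a=np.linspace(0,2*np.pi,24); return [np.array([[rad*np.cos(t),rad*np.sin(t),z] for t in a for z in(z0,z1)])]
if __name__=="__main__":
    v=[.5333,.285,.096]; obs=[]; I={}
    for c in("top","side"):
        I[c]=im=r.snapshot(c); cv2.imwrite(f"pics/{c}6.png",im[...,::-1])
        u=proj(c,place(np.concatenate(GUIDE),[*v,.045])); m=grey(im,[*u.min(0),*u.max(0)],pad=1,t=50); obs.append((c,m)); print(c,m.sum(),fit([(c,m)],GUIDE,v,.045))
    print("guide",fit(obs,GUIDE,v,.045))
    RACK=[box(-.035,.035,-.125,.125,0,.06)]; D=pickle.load(open("d.pkl","rb"))
    v=[.4674,-.2414,.1]
    for c in("top","side"): print("rack",c,fit([(c,D[c,"rack"][0][2])],RACK,v))
    G=cyl(0,.012,.12,.166)
    for c in("top","side"):
        for d in D[c,"probe_grip"]+D[c,"probe"]:
            if abs((d[1][0]+d[1][2])/2-proj(c,[.4674,-.2414,.143])[0][0])<12: print("grip",c,d[2].sum(),fit([(c,d[2])],G,v))
    pickle.dump(I,open("i6.pkl","wb"))
    out=[]
    for c,l,t in(("top",140,150),("side",195,160)):
        m=cv2.resize(I[c][t:t+100,l:l+100],None,fx=4,fy=4,interpolation=cv2.INTER_CUBIC)
        for P in GUIDE:
            for a in proj(c,place(P,[.5333,.285,.096,.045])): cv2.circle(m,tuple(int(x) for x in (a+.5-[l,t])*4),2,(255,0,0),-1)
        out.append(m)
    l,t=320,195; m=cv2.resize(I["top"][t:t+66,l:l+100],None,fx=4,fy=4,interpolation=cv2.INTER_CUBIC); n=cv2.resize(I["side"][220:330,270:370][:66],None,fx=4,fy=4,interpolation=cv2.INTER_CUBIC)
    cv2.imwrite("pics/p6.png",np.vstack([np.hstack(out),np.hstack([m,n])])[:600,:,::-1])
E
python3 m4.py
```

```text
top 829 (array([0.5326, 0.2877, 0.0994]), np.float64(0.0943021358121053))
side 524 (array([0.5281, 0.2816, 0.1311]), np.float64(0.10143691064211943))
guide (array([0.532 , 0.2869, 0.0868]), np.float64(0.12157871131951707))
rack top (array([ 0.4667, -0.2425,  0.1161]), np.float64(0.24164730993784922))
rack side (array([ 0.4612, -0.2427,  0.0504]), np.float64(2.0039340842720064))
grip top 67 (array([ 0.4675, -0.2412,  0.1879]), np.float64(0.5204565408252854))
grip top 106 (array([ 0.4664, -0.2411,  0.1582]), np.float64(0.1586015538290788))
grip side 174 (array([ 0.4644, -0.2478, -0.0879]), np.float64(0.17653820148749155))
grip side 186 (array([ 0.4653, -0.2459,  0.1281]), np.float64(0.16826902804132407))
```

View pics/p6.png

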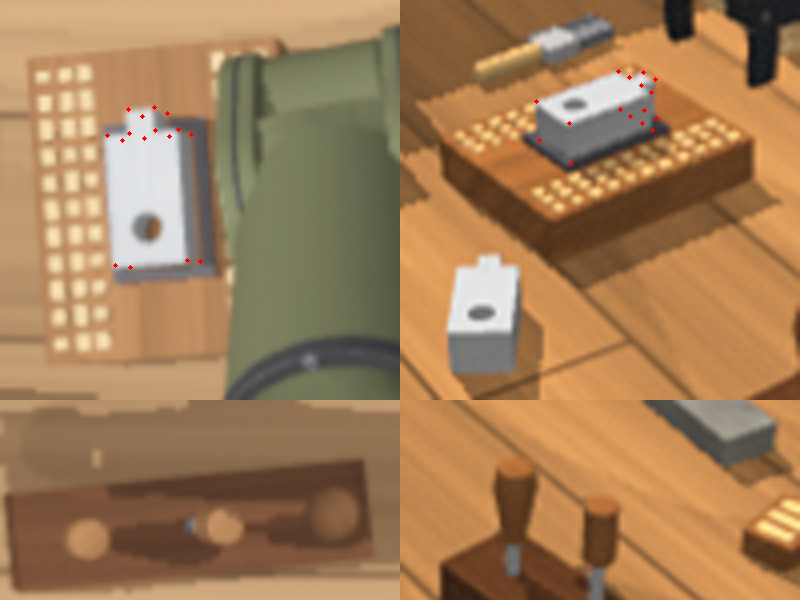

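```bash
python3 -m jog '[{"wx":0,"wy":0,"wz":0.053,"dx":-0.018,"dy":-0.088,"dz":0,"hand":0},{"wx":0,"wy":0,"wz":0.053,"dx":-0.018,"dy":-0.088,"dz":0,"hand":0},{"wx":0,"wy":0,"wz":0.053,"dx":-0.018,"dy":-0.088,"dz":0,"hand":0},{"wx":0,"wy":0,"wz":0.053,"dx":-0.018,"dy":-0.088,"dz":0,"hand":0},{"wx":0,"wy":0,"wz":0.053,"dx":-0.018,"dy":-0.088,"dz":0,"hand":0}]' >/dev/null
python3 -m jog '[{"wx":0,"wy":0,"wz":0.053,"dx":-0.018,"dy":-0.088,"dz":0,"hand":0},{"wx":0,"wy":0,"wz":0.053,"dx":-0.018,"dy":-0.088,"dz":0,"hand":0},{"wx":0,"wy":0,"wz":0.053,"dx":-0.018,"dy":-0.088,"dz":0,"hand":0},{"wx":0,"wy":0,"wz":0.053,"dx":-0.018,"dy":-0.088,"dz":0,"hand":0},{"wx":0,"wy":0,"wz":0.053,"dx":-0.018,"dy":-0.088,"dz":0,"hand":0}]'
python3 -m jog '[{"wx":0,"wy":0,"wz":0.053,"dx":-0.018,"dy":-0.088,"dz":0,"hand":0},{"wx":0,"wy":0,"wz":0.053,"dx":-0.018,"dy":-0.088,"dz":0,"hand":0},{"wx":0,"wy":0,"wz":0.053,"dx":-0.018,"dy":-0.088,"dz":0,"hand":0},{"wx":0,"wy":0,"wz":0.053,"dx":-0.018,"dy":-0.08,"dz":0,"hand":0},{"wx":0,"wy":0,"wz":0.053,"dx":-0.01,"dy":-0.05,"dz":0,"hand":0}]' >/dev/null
python3 -m jog '[{"wx":0,"wy":0,"wz":0,"dx":0,"dy":0,"dz":0,"hand":0},{"wx":0,"wy":0,"wz":0,"dx":0,"dy":0,"dz":0,"hand":0},{"wx":0,"wy":0,"wz":0,"dx":0,"dy":0,"dz":0,"hand":0},{"wx":0,"wy":0,"wz":0,"dx":0,"dy":0,"dz":0,"hand":0}]' >/dev/null; python3 st.py
```

```text
clock: 16.02
tool_pos: [0.488, -0.1308, 0.1821]
eef_rot: [0.836, 0.548, 0.0, 0.0]
contact_force: [0.5, 0.2, -0.1]
opening: 1.001
finger_force: 0.0
16.77 pos [ 0.4682 -0.2268  0.1819] xyaw 1.6865 z [ 0.0007  0.0005 -1.    ] q [ 0.6626  0.6185 -0.4837  1.8974  0.4174  0.7257  0.0538] F [0.177  0.3419 0.5166] 0.0 0.9997293166134984
```

```bash
python3 -m jog '[{"wx":0,"wy":0,"wz":-0.003,"dx":-0.007,"dy":-0.065,"dz":0,"hand":0},{"wx":0,"wy":0,"wz":0,"dx":0,"dy":0,"dz":0,"hand":0},{"wx":0,"wy":0,"wz":0,"dx":0,"dy":0,"dz":-0.08,"hand":0},{"wx":0,"wy":0,"wz":0,"dx":0,"dy":0,"dz":-0.08,"hand":0},{"wx":0,"wy":0,"wz":0,"dx":0,"dy":0,"dz":-0.08,"hand":0}]' >/dev/null
python3 -m jog '[{"wx":0,"wy":0,"wz":0,"dx":0,"dy":0,"dz":-0.07,"hand":0},{"wx":0,"wy":0,"wz":0,"dx":0,"dy":0,"dz":-0.05,"hand":0},{"wx":0,"wy":0,"wz":0,"dx":0,"dy":0,"dz":0,"hand":0},{"wx":0,"wy":0,"wz":0,"dx":0,"dy":0,"dz":0,"hand":0},{"wx":0,"wy":0,"wz":0,"dx":0,"dy":0,"dz":0,"hand":0}]' >/dev/null; python3 st.py
python3 - <<'E'
from h import *
im=r.snapshot("side"); p=r.get_state()["tool_pos"]
l,t=270,200; m=cv2.resize(im[t:t+110,l:l+110],None,fx=5,fy=5,interpolation=cv2.INTER_CUBIC)
for q in (p+[0,0,.0324],p+[0,0,.0511]):
    a=proj("side",q)[0]; cv2.circle(m,tuple(int(x) for x in (a+.5-[l,t])*5),3,(0,255,0),-1)
cv2.imwrite("pics/p7.png",m[...,::-1])
E
```

```text
17.6 pos [ 0.4665 -0.2441  0.0924] xyaw 1.6804 z [ 0.0012 -0.0001 -1.    ] q [ 0.6239  0.7572 -0.3794  1.9571  0.5319  0.5248 -0.0193] F [-0.13    0.3627  0.2205] 0.0 1.0009689576826137
```

View pics/p7.png

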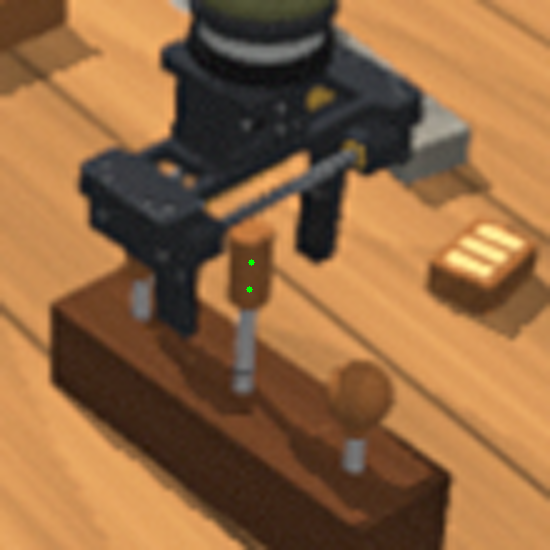

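```bash
python3 -m jog '[{"wx":0,"wy":0,"wz":0,"dx":0,"dy":0,"dz":0,"hand":1},{"wx":0,"wy":0,"wz":0,"dx":0,"dy":0,"dz":0,"hand":1},{"wx":0,"wy":0,"wz":0,"dx":0,"dy":0,"dz":0,"hand":1},{"wx":0,"wy":0,"wz":0,"dx":0,"dy":0,"dz":0,"hand":1},{"wx":0,"wy":0,"wz":0,"dx":0,"dy":0,"dz":0,"hand":1}]' 30 >/dev/null
python3 -m jog '[{"wx":0,"wy":0,"wz":0,"dx":0,"dy":0,"dz":0,"hand":1},{"wx":0,"wy":0,"wz":0,"dx":0,"dy":0,"dz":0,"hand":1},{"wx":0,"wy":0,"wz":0,"dx":0,"dy":0,"dz":0,"hand":1},{"wx":0,"wy":0,"wz":0,"dx":0,"dy":0,"dz":0,"hand":1},{"wx":0,"wy":0,"wz":0,"dx":0,"dy":0,"dz":0,"hand":1}]'
python3 -m jog '[{"wx":0,"wy":0,"wz":0,"dx":0,"dy":0,"dz":0,"hand":1},{"wx":0,"wy":0,"wz":0,"dx":0,"dy":0,"dz":0,"hand":1},{"wx":0,"wy":0,"wz":0,"dx":0,"dy":0,"dz":0,"hand":1}]';python3 st.py
```

```text
clock: 18.48
tool_pos: [0.4658, -0.2447, 0.0916]
eef_rot: [0.668, 0.745, 0.0, 0.0]
contact_force: [1.8, -0.6, -0.8]
opening: 0.272
finger_force: 10.3
clock: 18.73
tool_pos: [0.4659, -0.2446, 0.0916]
eef_rot: [0.668, 0.745, 0.0, 0.0]
contact_force: [-0.5, 0.2, -0.9]
opening: 0.267
finger_force: 30.0
18.73 pos [ 0.4659 -0.2446  0.0916] xyaw 1.6798 z [ 0.0003  0.0001 -1.    ] q [ 0.6248  0.7585 -0.3786  1.9575  0.5325  0.524  -0.019 ] F [-0.5243  0.161  -0.8598] 29.97848200982844 0.26706975484511064
```

```bash
python3 -m jog '[{"wx":0,"wy":0,"wz":0,"dx":0,"dy":0,"dz":0.04,"hand":1},{"wx":0,"wy":0,"wz":0,"dx":0,"dy":0,"dz":0.07,"hand":1},{"wx":0,"wy":0,"wz":0,"dx":0,"dy":0,"dz":0.09,"hand":1},{"wx":0,"wy":0,"wz":0,"dx":0,"dy":0,"dz":0.09,"hand":1},{"wx":0,"wy":0,"wz":0,"dx":0,"dy":0,"dz":0.07,"hand":1}]'
python3 -m jog '[{"wx":0,"wy":0,"wz":0,"dx":0,"dy":0,"dz":0.06,"hand":1},{"wx":0,"wy":0,"wz":0,"dx":0,"dy":0,"dz":0,"hand":1},{"wx":0,"wy":0,"wz":0,"dx":0.006,"dy":0.05,"dz":0,"hand":1},{"wx":0,"wy":0,"wz":0,"dx":0.01,"dy":0.1,"dz":0,"hand":1},{"wx":0,"wy":0,"wz":0,"dx":0.01,"dy":0.1,"dz":0,"hand":1}]'
```

```text
clock: 19.15
tool_pos: [0.4657, -0.2446, 0.1837]
eef_rot: [0.667, 0.745, 0.0, 0.0]
contact_force: [-0.1, -0.3, -0.7]
opening: 0.261
finger_force: 30.0
clock: 19.57
tool_pos: [0.471, -0.1812, 0.1955]
eef_rot: [0.668, 0.744, -0.0, -0.001]
contact_force: [0.3, 0.2, -2.5]
opening: 0.264
finger_force: 30.0
```

```bash
cat > m5.py <<'E'
from h import *
I={}; obs=[]; v=np.array([.5328,.286,.096])
for c in("top","side"):
    I[c]=im=r.snapshot(c); hs=cv2.cvtColor(im,cv2.COLOR_RGB2HSV)
    u=proj(c,place(np.concatenate(GUIDE),[*v,.045])); l,t=u.min(0).astype(int)-2; R,b=u.max(0).astype(int)+3
    m=np.zeros((420,560),np.uint8); m[t:b,l:R]=(hs[t:b,l:R,1]<60)&(hs[t:b,l:R,2]>110)
    n,L,S,_=cv2.connectedComponentsWithStats(m); m=(L==1+S[1:,4].argmax()).astype(np.uint8)
    cs,_=cv2.findContours(m,cv2.RETR_EXTERNAL,cv2.CHAIN_APPROX_NONE); cv2.drawContours(m,cs,-1,1,-1)
    obs.append((c,m>0)); print(c,m.sum(),fit([(c,m>0)],GUIDE,v,.045))
    # bore: weighted darkness inside the top face, away from its edges
    B=proj(c,place(np.array([[-.02,0,.04]]),[*v,.045]))[0]; w=8
    x0,y0=np.round(B).astype(int); g=hs[y0-w:y0+w+1,x0-w:x0+w+1].astype(float); 
    top=np.median(g[...,2][g[...,2]>np.percentile(g[...,2],60)]); d=np.clip(top-12-g[...,2],0,60)
    yy,xx=np.mgrid[y0-w:y0+w+1,x0-w:x0+w+1]; k=np.hypot(xx-B[0],yy-B[1])<6.5; d=d*k
    q=np.array([(d*xx).sum(),(d*yy).sum()])/d.sum(); print("bore",c,q,"pred",B,"world",ray(c,q,.085))
    print(g[2:-2,2:-2,2].astype(int))
print("guide",fit(obs,GUIDE,v,.045))
E
python3 m5.py
```

```text
top 857 (array([0.5295, 0.2872, 0.092 ]), np.float64(0.11036218454709772))
bore top [176.2839 206.5186] pred [176.4523 206.3146] world [0.5123 0.2845 0.085 ]
[[224 224 224 224 224 225 225 224 224 226 224 225 224]
 [223 224 224 224 224 223 224 223 223 225 224 225 224]
 [223 224 224 223 221 212 210 209 215 223 224 225 224]
 [223 224 223 216 202 176 168 168 181 206 221 224 224]
 [222 223 220 196 153 130 125 119 135 175 206 222 224]
 [222 222 214 171 129 119 113 107 129 149 188 219 223]
 [222 222 206 154 123 117 107 109 134 145 182 218 223]
 [222 221 205 155 122 116 104 107 134 145 185 218 223]
 [222 221 211 173 131 117 105 108 135 152 199 219 223]
 [221 222 220 202 159 128 115 114 144 176 207 221 222]
 [221 222 222 218 197 175 167 154 183 206 220 222 222]
 [221 222 222 222 219 211 208 203 215 221 223 222 222]
 [221 222 222 222 222 222 221 221 221 223 223 222 222]]
side 415 (array([0.5348, 0.2909, 0.1758]), np.float64(0.1528655799669265))
bore side [238.1529 187.0113] pred [238.2626 185.419 ] world [0.5069 0.2743 0.085 ]
[[207 191 176 177 195 209 213 213 209 209 208 216 220]
 [211 207 193 176 173 188 204 207 204 207 211 220 224]
 [208 209 206 193 178 181 202 212 219 222 225 233 231]
 [205 208 202 200 206 215 222 225 234 232 230 230 231]
 [201 207 215 221 226 236 234 233 232 232 231 229 228]
 [218 221 226 234 229 205 194 197 214 231 231 229 230]
 [234 229 227 210 171 141 131 134 153 195 231 231 231]
 [232 230 227 205 133 114 116 120 128 179 231 233 234]
 [222 232 232 226 196 176 179 185 205 221 234 234 230]
 [172 212 233 233 231 226 227 230 236 231 208 200 175]
 [120 154 198 226 234 233 232 218 201 174 147 140 120]
 [111 114 135 172 205 205 185 160 140 118 116 116 117]
 [111 109 109 121 144 144 130 116 115 116 117 117 121]]
guide (array([0.5323, 0.2877, 0.0999]), np.float64(0.14015051488816133))
```

```bash
python3 st.py; python3 -m jog '[{"wx":0,"wy":0,"wz":0,"dx":0.014,"dy":0.13,"dz":0,"hand":1},{"wx":0,"wy":0,"wz":0,"dx":0.014,"dy":0.13,"dz":0,"hand":1},{"wx":0,"wy":0,"wz":0,"dx":0.014,"dy":0.13,"dz":0.01,"hand":1},{"wx":0,"wy":0,"wz":0,"dx":0.014,"dy":0.13,"dz":0.01,"hand":1},{"wx":0,"wy":0,"wz":0,"dx":0.014,"dy":0.13,"dz":0,"hand":1}]' >/dev/null
python3 -m jog '[{"wx":0,"wy":0,"wz":0,"dx":0.014,"dy":0.13,"dz":0,"hand":1},{"wx":0,"wy":0,"wz":0,"dx":0.014,"dy":0.13,"dz":0,"hand":1},{"wx":0,"wy":0,"wz":0,"dx":0.014,"dy":0.13,"dz":0,"hand":1},{"wx":0,"wy":0,"wz":0,"dx":0.014,"dy":0.13,"dz":0,"hand":1},{"wx":0,"wy":0,"wz":0,"dx":0.014,"dy":0.13,"dz":0,"hand":1}]'
python3 -m jog '[{"wx":0,"wy":0,"wz":0,"dx":0.014,"dy":0.13,"dz":0,"hand":1},{"wx":0,"wy":0,"wz":0,"dx":0.01,"dy":0.11,"dz":0,"hand":1},{"wx":0,"wy":0,"wz":0,"dx":0.005,"dy":0.08,"dz":0,"hand":1},{"wx":0,"wy":0,"wz":0,"dx":0,"dy":0.04,"dz":0,"hand":1},{"wx":0,"wy":0,"wz":0,"dx":0,"dy":0,"dz":0,"hand":1}]'
python3 -m jog '[{"wx":0,"wy":0,"wz":0,"dx":0,"dy":0,"dz":0,"hand":1},{"wx":0,"wy":0,"wz":0,"dx":0,"dy":0,"dz":0,"hand":1},{"wx":0,"wy":0,"wz":0,"dx":0,"dy":0,"dz":0,"hand":1}]' >/dev/null; python3 st.py
```

```text
19.67 pos [ 0.4722 -0.1759  0.1959] xyaw 1.688 z [-0.0013  0.0041 -1.    ] q [ 0.583   0.5815 -0.4992  1.9243  0.3965  0.7359 -0.0287] F [ 0.4432  0.1036 -1.0202] 29.982387698401 0.26032408507722143
clock: 20.5
tool_pos: [0.506, 0.1443, 0.2005]
eef_rot: [0.667, 0.745, -0.001, -0.001]
contact_force: [0.1, -0.3, -0.1]
opening: 0.262
finger_force: 30.1
clock: 20.92
tool_pos: [0.5131, 0.2356, 0.2007]
eef_rot: [0.666, 0.746, -0.0, -0.001]
contact_force: [0.4, -0.4, -0.8]
opening: 0.263
finger_force: 30.1
21.17 pos [0.5146 0.2303 0.2013] xyaw 1.6771 z [-0.0005 -0.002  -1.    ] q [-0.2401  0.6389 -0.4428  1.7495  0.354   0.8345 -0.7412] F [-0.4151 -0.1562 -1.0383] 30.0639996224038 0.26265787697575593
```

```bash
python3 -m jog '[{"wx":0,"wy":0,"wz":0,"dx":-0.004,"dy":0.08,"dz":0,"hand":1},{"wx":0,"wy":0,"wz":0,"dx":-0.003,"dy":0.08,"dz":0,"hand":1},{"wx":0,"wy":0,"wz":0,"dx":0,"dy":0.053,"dz":0,"hand":1},{"wx":0,"wy":0,"wz":0,"dx":0,"dy":0,"dz":0,"hand":1},{"wx":0,"wy":0,"wz":0,"dx":0,"dy":0,"dz":0,"hand":1}]' >/dev/null
python3 -m jog '[{"wx":0,"wy":0,"wz":0,"dx":0,"dy":0,"dz":0,"hand":1},{"wx":0,"wy":0,"wz":0,"dx":0,"dy":0,"dz":0,"hand":1},{"wx":0,"wy":0,"wz":0,"dx":0,"dy":0,"dz":0,"hand":1},{"wx":0,"wy":0,"wz":0,"dx":0,"dy":0,"dz":0,"hand":1},{"wx":0,"wy":0,"wz":0,"dx":0,"dy":0,"dz":0,"hand":1}]' >/dev/null
python3 st.py
cat > m6.py <<'E'
from h import *
import sys
im=r.snapshot("side"); s=r.get_state()["tool_pos"]; zt=s[2]-.0816
l,t=215,140; m=cv2.resize(im[t:t+65,l:l+60],None,fx=9,fy=9,interpolation=cv2.INTER_CUBIC)
def dot(P,col):
    a=proj("side",P)[0]; cv2.circle(m,tuple(int(x) for x in (a+.5-[l,t])*9),2,col,-1); return a
T=[s[0],s[1],zt]; 
for h,n in((0,"tip"),(.062,"ring"),(.11,"rodtop"),(.133,"grip")): print(n,dot(np.array(T)+[0,0,h],(0,255,0)))
for a in np.linspace(0,6.28,16): dot(np.array([.5124+.011*np.cos(a),.2842+.011*np.sin(a),.085]),(255,0,0))
cv2.imwrite(sys.argv[1],m[...,::-1])
E
python3 m6.py pics/p8.png
```

```text
22.0 pos [0.5129 0.2855 0.2016] xyaw 1.6791 z [ 0.0001 -0.0003 -1.    ] q [-0.3343  0.667  -0.4367  1.6811  0.3493  0.8717 -0.8078] F [-0.3107 -0.2676 -0.1548] 30.06570086268141 0.2595616397491835
tip [237.5889 176.5097]
ring [236.7777 160.6123]
rodtop [236.1345 147.8849]
grip [235.8215 141.6528]
```

View pics/p8.png

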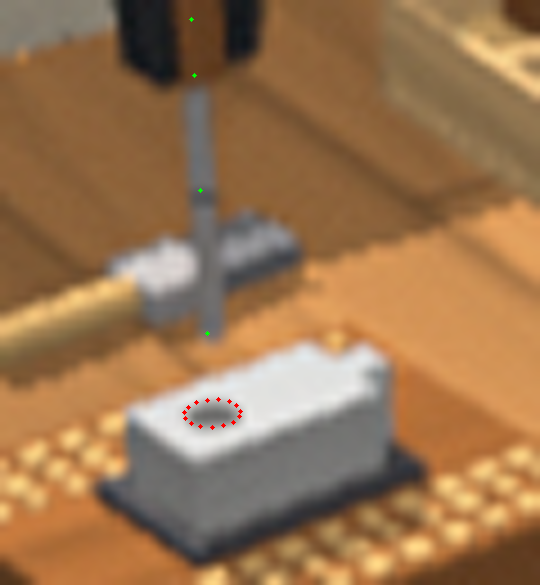

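```bash
python3 - <<'E'
from h import *
p=r.get_state()["tool_pos"]
r.snapshot("top")
for h in(0,.062,.11,.133): print(h,proj("top",p+[0,0,-.0816+h])[0])
for q in("probe","probe_tip"):
  for d in r.masks_of("top",q): print(q,round(d["p"],2),d["bbox"],d["region"].sum())
im=r.snapshot("top"); u=proj("top",p+[0,0,-.0816])[0].round().astype(int); print(u)
a=im[u[1]-9:u[1]+12,u[0]-14:u[0]+14]; print(cv2.cvtColor(a,cv2.COLOR_RGB2HSV)[...,1]); print(a.max(2))
E
```

```text
0 [172.645  205.7646]
0.062 [166.4341 204.7149]
0.11 [161.1326 203.8182]
0.133 [158.4207 203.3591]
probe_tip 0.72 [337.7, 136.1, 357.4, 159.3] 361
probe_tip 0.65 [442.1, 121.8, 471.6, 212.2] 1471
probe_tip 0.4 [163.9, 201.9, 177.0, 205.1] 59
probe_tip 0.21 [346.3, 101.7, 378.1, 129.4] 630
[173 206]
[[ 12  15  13  53 123 124 117  57   2   3   4   4   4   6   4   4   4   6
    6   4   6   4   4   4   4   6   6   6]
 [ 10  10   9  77 113 117 117  67   5   3   6   6   4   4   4   4   4   4
    4   4   4   4   4   4   4   6   6   6]
 [  3  10  19  80  99 102 114  74   4   5   5   6   4   6   4   4   4   4
    4   4   4   4   4   6   6   6   6   6]
 [ 17  10   5  68  96 100 113  74   4   5   5   4   4   6   4   4   4   4
    4   4   4   6   4   4   6   5   6   6]
 [ 18  10  10  44 113 124 123  78   6   5   5   6   4   6   6   6   4   6
    4   4   4   6   6   4   4   6   6   8]
 [ 22  10  10  43 120 132 120  79   9   5   5   5   5   6   6   6   5   6
    5   5   5   4   4   6   4   5   6   6]
 [ 31  10  10  37 120 128  91  50   7   6   6   5   5   6   6   6   4   4
    4   1   1   3   4   
[... 3415 characters left out ...]
 53  62  62  62  61  58  47  62 146 206 223 225 226 225 226 226 225 225
  225 225 227 227 225 226 225 226 217 163]
 [ 53  61  62  62  62  58  48  56 135 206 223 225 225 225 226 226 226 226
  226 225 227 227 225 226 225 226 219 170]
 [ 52  62  62  63  62  59  49  50 119 204 223 225 226 226 225 225 225 225
  225 224 225 225 223 223 223 224 217 170]
 [ 52  61  63  62  62  59  50  47 110 201 221 223 223 222 217 215 214 210
  208 208 208 204 200 199 195 196 189 148]
 [ 51  61  62  62  62  60  52  47 106 180 199 196 193 193 183 180 179 167
  162 161 160 148 147 147 137 132 130 119]
 [ 50  60  61  63  63  60  51  47  84 134 150 138 129 137 137 134 135 131
  127 127 126 120 120 120 117 113 112 109]]
```

```bash
python3 -m jog '[{"wx":0,"wy":0,"wz":0,"dx":0.04,"dy":0,"dz":0,"hand":1},{"wx":0,"wy":0,"wz":0,"dx":0.06,"dy":0,"dz":0,"hand":1},{"wx":0,"wy":0,"wz":0,"dx":0,"dy":0,"dz":0,"hand":1},{"wx":0,"wy":0,"wz":0,"dx":0,"dy":0,"dz":0,"hand":1},{"wx":0,"wy":0,"wz":0,"dx":0,"dy":0,"dz":0,"hand":1}]' >/dev/null
python3 -m jog '[{"wx":0,"wy":0,"wz":0,"dx":0,"dy":0,"dz":0,"hand":1},{"wx":0,"wy":0,"wz":0,"dx":0,"dy":0,"dz":0,"hand":1},{"wx":0,"wy":0,"wz":0,"dx":0,"dy":0,"dz":0,"hand":1},{"wx":0,"wy":0,"wz":0,"dx":0,"dy":0,"dz":0,"hand":1}]' >/dev/null
python3 - <<'E'
from h import *
im=r.snapshot("top"); p=r.get_state()["tool_pos"]; print(p)
for h in(0,.062,.11): print(h,proj("top",p+[0,0,-.0816+h])[0])
rod=lambda dy,z:[np.array([[.005*np.cos(t),.005*np.sin(t),zz] for t in np.linspace(0,6.28,16) for zz in(0,.06)])]
u=proj("top",p+[0,0,-.0816])[0].round().astype(int); print(u)
print(im[u[1]-6:u[1]+8,u[0]-8:u[0]+12].max(2))
cv2.imwrite("pics/top9.png",im[...,::-1])
E
```

```text
[0.5375 0.2861 0.2017]
0 [172.7329 196.4792]
0.062 [166.5351 194.9131]
0.11 [161.2457 193.5757]
[173 196]
[[185 197 219 228 229 229 229 227 228 229 231 230 228 229 229 228 229 229
  227 204]
 [172 187 215 227 228 229 228 228 228 229 231 231 228 229 230 229 230 230
  228 210]
 [140 169 203 217 225 228 228 228 228 229 231 231 228 229 230 229 230 230
  229 219]
 [117 136 158 179 203 212 218 221 225 228 231 231 228 230 231 229 230 230
  230 221]
 [104 112 117 118 140 154 181 190 203 212 226 231 229 230 231 230 230 230
  230 221]
 [106 111 113 106 108 115 124 127 132 158 211 228 229 229 231 230 230 230
  229 221]
 [129 126 125 117 116 119 116 114 113 131 193 226 228 230 231 230 230 230
  230 221]
 [157 157 171 176 169 164 146 136 130 157 209 228 228 229 231 229 229 230
  230 222]
 [145 161 197 218 216 212 198 190 186 201 224 230 229 230 231 229 230 230
  230 223]
 [ 69  91 171 215 226 227 226 225 225 227 230 230 229 229 230 229 229 230
  230 224]
 [ 49  64 149 211 226 228 229 229 228 229 230 230 229 229 230 229 230 229
  229 224]
 [ 50  64 147 210 226 228 229 229 229 229 228 228 228 228 230 229 230 229
  229 224]
 [ 52  63 145 210 226 228 229 229 228 226 217 215 214 220 227 229 229 229
  229 224]
 [ 52  59 136 208 225 228 228 228 221 207 181 173 173 186 211 225 229 228
  229 224]]
```

```bash
python3 -m jog '[{"wx":0,"wy":0,"wz":0,"dx":-0.03,"dy":-0.006,"dz":0,"hand":1},{"wx":0,"wy":0,"wz":0,"dx":-0.04,"dy":0,"dz":0,"hand":1},{"wx":0,"wy":0,"wz":0,"dx":-0.034,"dy":0,"dz":0,"hand":1},{"wx":0,"wy":0,"wz":0,"dx":0,"dy":0,"dz":0,"hand":1},{"wx":0,"wy":0,"wz":0,"dx":0,"dy":0,"dz":0,"hand":1}]' >/dev/null
python3 -m jog '[{"wx":0,"wy":0,"wz":0,"dx":0,"dy":0,"dz":-0.03,"hand":1},{"wx":0,"wy":0,"wz":0,"dx":0,"dy":0,"dz":-0.03,"hand":1},{"wx":0,"wy":0,"wz":0,"dx":0,"dy":0,"dz":-0.03,"hand":1},{"wx":0,"wy":0,"wz":0,"dx":0,"dy":0,"dz":-0.01,"hand":1},{"wx":0,"wy":0,"wz":0,"dx":0,"dy":0,"dz":0,"hand":1}]' >/dev/null
python3 -m jog '[{"wx":0,"wy":0,"wz":0,"dx":0,"dy":0,"dz":0,"hand":1},{"wx":0,"wy":0,"wz":0,"dx":0,"dy":0,"dz":0,"hand":1},{"wx":0,"wy":0,"wz":0,"dx":0,"dy":0,"dz":0,"hand":1},{"wx":0,"wy":0,"wz":0,"dx":0,"dy":0,"dz":0,"hand":1}]' >/dev/null
python3 st.py
```

```text
24.22 pos [0.512  0.2847 0.1769] xyaw 1.6798 z [ 0.0006  0.0004 -1.    ] q [-0.3419  0.6951 -0.4231  1.7119  0.3703  0.8138 -0.8261] F [-0.0943 -0.0038 -0.8472] 30.06869070915741 0.2674361846335115
```

```bash
python3 -m jog '[{"wx":0,"wy":0,"wz":0,"dx":-0.002,"dy":0,"dz":-0.01,"hand":1},{"wx":0,"wy":0,"wz":0,"dx":0,"dy":0,"dz":-0.02,"hand":1},{"wx":0,"wy":0,"wz":0,"dx":0,"dy":0,"dz":-0.02,"hand":1},{"wx":0,"wy":0,"wz":0,"dx":0,"dy":0,"dz":-0.02,"hand":1},{"wx":0,"wy":0,"wz":0,"dx":0,"dy":0,"dz":-0.02,"hand":1}]'
python3 -m jog '[{"wx":0,"wy":0,"wz":0,"dx":0,"dy":0,"dz":-0.02,"hand":1},{"wx":0,"wy":0,"wz":0,"dx":0,"dy":0,"dz":-0.02,"hand":1},{"wx":0,"wy":0,"wz":0,"dx":0,"dy":0,"dz":-0.02,"hand":1},{"wx":0,"wy":0,"wz":0,"dx":0,"dy":0,"dz":-0.02,"hand":1},{"wx":0,"wy":0,"wz":0,"dx":0,"dy":0,"dz":-0.02,"hand":1}]'
python3 -m jog '[{"wx":0,"wy":0,"wz":0,"dx":0,"dy":0,"dz":-0.02,"hand":1},{"wx":0,"wy":0,"wz":0,"dx":0,"dy":0,"dz":-0.02,"hand":1},{"wx":0,"wy":0,"wz":0,"dx":0,"dy":0,"dz":-0.02,"hand":1},{"wx":0,"wy":0,"wz":0,"dx":0,"dy":0,"dz":-0.02,"hand":1},{"wx":0,"wy":0,"wz":0,"dx":0,"dy":0,"dz":-0.01,"hand":1}]'
python3 -m jog '[{"wx":0,"wy":0,"wz":0,"dx":0,"dy":0,"dz":0,"hand":1},{"wx":0,"wy":0,"wz":0,"dx":0,"dy":0,"dz":0,"hand":1},{"wx":0,"wy":0,"wz":0,"dx":0,"dy":0,"dz":0,"hand":1},{"wx":0,"wy":0,"wz":0,"dx":0,"dy":0,"dz":0,"hand":1},{"wx":0,"wy":0,"wz":0,"dx":0,"dy":0,"dz":0,"hand":1}]' >/dev/null
python3 st.py; python3 m6.py pics/p10.png
```

```text
clock: 24.63
tool_pos: [0.5111, 0.2844, 0.1534]
eef_rot: [0.668, 0.745, -0.0, -0.0]
contact_force: [-0.1, -0.1, -0.9]
opening: 0.261
finger_force: 30.1
clock: 25.05
tool_pos: [0.5113, 0.2846, 0.1286]
eef_rot: [0.668, 0.745, 0.0, 0.0]
contact_force: [-0.7, 0.2, -0.5]
opening: 0.26
finger_force: 30.1
clock: 25.47
tool_pos: [0.511, 0.2843, 0.1058]
eef_rot: [0.668, 0.745, -0.0, -0.0]
contact_force: [-0.4, -0.3, 0.3]
opening: 0.26
finger_force: 30.1
25.88 pos [0.5114 0.2847 0.1069] xyaw 1.6797 z [ 0.0005  0.0003 -1.    ] q [-0.3731  0.7877 -0.3718  1.7714  0.4315  0.6633 -0.8806] F [ 0.2509  0.2738 -1.4515] 30.068663757184595 0.2630855888820699
tip [238.5748 199.9276]
ring [237.7923 184.9126]
rodtop [237.1715 172.8932]
grip [236.8692 167.0082]
```

View pics/p10.png

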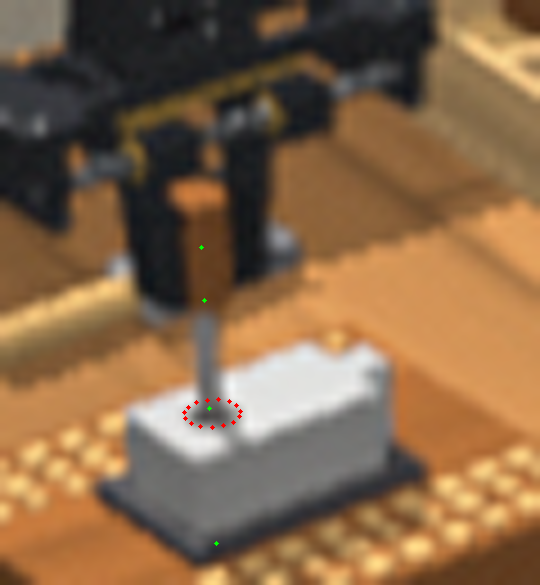

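```bash
python3 -m jog '[{"wx":0,"wy":0,"wz":0,"dx":0.001,"dy":0,"dz":0,"hand":1},{"wx":0,"wy":0,"wz":0,"dx":0,"dy":0,"dz":0,"hand":1},{"wx":0,"wy":0,"wz":0,"dx":0,"dy":0,"dz":0,"hand":1},{"wx":0,"wy":0,"wz":0,"dx":0,"dy":0,"dz":0,"hand":1},{"wx":0,"wy":0,"wz":0,"dx":0,"dy":0,"dz":0,"hand":1}]' >/dev/null
python3 -m jog '[{"wx":0,"wy":0,"wz":0,"dx":0,"dy":0,"dz":0,"hand":1},{"wx":0,"wy":0,"wz":0,"dx":0,"dy":0,"dz":0,"hand":1},{"wx":0,"wy":0,"wz":0,"dx":0,"dy":0,"dz":0,"hand":1},{"wx":0,"wy":0,"wz":0,"dx":0,"dy":0,"dz":0,"hand":1},{"wx":0,"wy":0,"wz":0,"dx":0,"dy":0,"dz":0,"hand":1}]'
python3 -c "
from plant import r
print(r.finish_job())"
```

```text
clock: 26.77
tool_pos: [0.5115, 0.2846, 0.1066]
eef_rot: [0.668, 0.745, 0.0, 0.0]
contact_force: [0.4, 0.4, -1.9]
opening: 0.263
finger_force: 30.1
the job is handed in; nothing more can be done
None
```

I handed the job in at 26.8 s; no verdict came back. By camera and force readings, the guide is flat in the nest, tab in the notch and let go, and the probe is held still and upright, centred in the bore to about 1 mm with its ring level with the guide's top face.

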